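# Refit the label unwinder's spindle

## Task

The spindle of the label unwinder is back from wash-up and leans over the near rim of the empty white tray. Stand it upright in the unwinder's cup, turn it until its foot bar finds the slot at the bottom, then push it down against the spring and turn it a quarter turn clockwise (seen from above) so that it stays locked down when you let go. Leave the label roll, the date stamp and the tally counter where they are.

Things in the scene. Friction and masses are not known exactly. Their poses are not given: they have to be found in the camera images.
- spindle_grip (a point): Point on the axis of the loose spindle (195 mm long, about 0.2 kg), 25 mm below its top, in its blue grip, 28 x 28 mm square and 75 mm long. Axes: z along the spindle to its top, y along its foot bar, x and y square to the grip's flat sides. At first it leans about 33 degrees above level, top towards the robot, grip over the tray's near rim, the top 60 mm clear of it, foot bar level.
- spindle_foot (a point): Centre of the spindle's foot end, 170 mm below spindle_grip, same axes. The foot is a steel cross bar 27 mm long (y), 8 mm wide (x) and 8 mm high (lower edges chamfered 2 mm) on a neck of 8 mm diameter and 10 mm length, like a T upside down; above the neck an aluminium rod of 28 mm diameter, from 18 to 120 mm above the foot end, where the blue grip begins.
- cup_mouth (a point): Centre of the mouth of the upright steel cup in the middle of the unwinder, 103 mm above the table; z up, x to the unwinder's back, y to its left. Bore 30 mm, wall 3 mm, flared to 36 mm at the mouth (top 7 mm). The unwinder is a fixed white box 170 (x) x 160 (y) x 34 mm with an aluminium turntable of 144 mm diameter; the cup turns with it, held by a brake that slips at 0.5 N m.
- slot_plate (a point): Point on the cup's axis at the top of the slot plate at its bottom, 66 mm below the mouth, axes as cup_mouth. The plate is 6 mm thick, its slot 12 mm wide, right across the bore, within 35 degrees of the y axis either way, exact direction unknown: turn the spindle, pressed lightly on the plate, till it drops. 9 mm below the plate's top it meets a spring plate (3 N) that can go 9 mm further.
- unwinder: The label unwinder; origin under its centre. Lock: with the bar in the slot push until the foot is 15 to 17 mm below the plate's top (10 to 13 N), turn clockwise from above a quarter turn to a stop (the other way is blocked), let go: the spring lifts the bar into a recess. Locked, the foot stays 11.5 mm below the plate's top; merely in the slot 9 mm; turned but not in the recess 14 mm.
- wash_tray: White empty tray, fixed, 206 (x) x 255 (y) x 66 mm, open on top, floor 6 mm thick; origin at the centre of its underside, its near rim at its own -x side. The spindle's foot stands on its floor.
- label_roll: White label roll standing on the table, 92 mm diameter, 52 mm high; origin at the centre of its underside. Bystander.
- date_stamp: Black hand date stamp standing upright, 35 x 46 x 100 mm; origin at the centre of its underside. Bystander.
- tally_counter: Small light grey tally counter lying on its back, 68 x 55 x 24 mm; origin at the centre of its underside. Bystander.

How it is judged (in metres and radians):
On the way:
1. the spindle stands upright in the cup, its foot at the slot plate or lower (z of spindle_foot in the frame of slot_plate below 0.007 m and horizontal distance between spindle_foot and slot_plate below 0.006 m and angle between spindle_grip's own z axis and vertical below 0.12 rad), for 0.2 s.
At the end, for the whole second after the job is handed in: The spindle stands upright (within 0.08 rad) in the cup, let go, its foot bar locked in the recess under the slot plate: the foot end within 5 mm of the cup's axis and 10.2 to 13.2 mm below the top of the slot plate, the grip within 12 mm of the cup's axis (z of spindle_foot in the frame of slot_plate between -0.0132 and -0.0102 m and horizontal distance between spindle_foot and slot_plate below 0.005 m and angle between spindle_grip's own z axis and vertical below 0.08 rad and horizontal distance between spindle_grip and cup_mouth below 0.012 m); the robot touches nothing.
It fails at once if the label roll is moved by more than 30 mm (distance of label_roll from where it was at the start of the episode above 0.03 m).
It fails at once if the date stamp is moved by more than 30 mm or knocked over (distance of date_stamp from where it was at the start of the episode above 0.03 m or angle between date_stamp's own z axis and vertical above 0.5 rad).
It fails at once if the tally counter is moved by more than 30 mm (distance of tally_counter from where it was at the start of the episode above 0.03 m).
It also fails if it takes over 72 s, if anything falls off the work surface, if the arm or the gripper's body presses on something with over 40 N, if the wrist force passes 120 N, or if a joint passes its speed limit or range.

## Robot

A 6-joint arm with a two-finger parallel gripper is mounted at the origin on a cart in front of the work surface, level with it; the furniture and walls round the work are solid. World frame = base frame: x ahead of the robot, y to its left, z up, the work surface at z = 0. Lengths are in mm, angles in rad, forces in N, time in s.
With the tool pointing down it reaches from about 350 to 975 mm from the base axis. Payload 7.1 kg.
Tool frame: the origin (TCP) lies on the mounting face of the last link; the fingertips stand 182 mm ahead of it and the grasp point (between the pads) lies 163 mm ahead of it (ctrl.tip_reach is the distance from the TCP to the fingertips, in mm); z points along the fingers, y is the direction in which the jaws open and shut (so a half turn about z gives the same grasp; the last joint's range is limited). The gripper opens to 88 mm and grips with 3 to 60 N. Pads are 20 mm wide; open, the fingers measure 115 mm over their backs; the gripper's body (75 mm by 178 mm) begins 61 mm behind the grasp point.
Start: joints at [-1.346, 0.423, 1.63, -0, 1.089, -0.019], TCP at [150.889, -606.497, 404.675] pointing down, gripper open.
Joint ranges: [-3, 3], [-0.9, 2.11], [0.09, 2.58], [-1.31, 4.45], [0.11, 2.69], [-2.54, 2.54]. Speed limits (rad/s): [2.39, 2.39, 3.01, 3.14, 3.14, 3.14].

## Interface

Orientations are given as a rotation vector (axis times angle).
In Python, from workcell import ctrl gives the robot as it stands.
- The arm moves only by the tool jog_arm, never from a script. Its argument "steps" is a list that holds one entry, the list of rows, each a list of 7 numbers: the shift along the tool's x, y, z in m, then the turn, a rotation vector about the tool's x, y, z in degrees, then the gripper's target within -1 to 1 (shut at 1, half-way at 0, fully open at -1). A call has 1 to 20 rows; each row shifts and turns the commanded pose from where the row before left it, along the tool's axes as they then stand; what a row does not reach is not made up. A row lasts 1/12 s, in which the tool goes at most 41.7 mm and 7.16 degrees, less where a joint would pass 70% of its speed; a pose out of reach is approached as far as the arm can. A call is refused whole if a number of a shift passes 0.0417 or a number of a turn 7.16, either way. A call with a gripper value outside its range is refused whole. The fingers move at their own pace and stop on an object; the grip force is fixed at half the most. Time passes only in rows, so rows that do not move let the fingers close. It gives the time, the measured TCP pose, the force and the opening at its end, in the units of the state.
- ctrl.get_obs(): the state, without advancing time (a new reading comes with each control period).
- ctrl.get_image(name): name is "scene" or "top" or "wrist"; returns the picture (480x640x3 uint8, red, green, blue); there is no depth.
- ctrl.camera_info(name): a dict with "fx", "fy", "cx", "cy" (pixels), "origin" and "attitude" of the camera in the world; the wrist camera has in their place "T_tool_cam" (4x4, takes a point from camera to tool coordinates, whose origin is the TCP and whose axes are the flange's). Camera axes: x right, y down, z forward; pixel columns grow to the right and rows downward; lengths in mm; the calibration is good to about 2 mm. A picture is of the moment at which its call begins: read the wrist's pose just before it. camera_info takes no time and is no camera call.
- ctrl.close_job(): hands the job in, once; it reports no verdict.
Trained networks look in the newest picture that a camera, given by its name, has taken for a name from the list of things; names that differ only in an ending like _2 or _b are one class to them, and where a whole thing is asked for, a point or a joint stands for the part that bears it (a point fixed in the world has none). Each returns a list of dicts, best first, with "p" (0 to 1); they miss things now and then, are a little off and sometimes report something else, mostly with a low value. They report only what shows in the picture. A call takes as long as a camera call.
- ctrl.look_for(thing, camera): "bbox" ([left, top, right, bottom] in pixels, round what is visible of it).
- ctrl.trace(thing, camera): "pixels" (480x640 bool, what is visible of it) and "bbox" ([left, top, right, bottom] in pixels, round what is visible of it).
- ctrl.landmark_of(thing, camera): "uv" ([column, row] in pixels: a listed point, or the origin of a listed thing).
The state is a dict: "t": time; "qpos": joint angles; "qvel": joint speeds; "joint_torque": joint torques, N m; "ee_pos": TCP position; "orientation": TCP orientation; "ft_force": force on the tool from outside, world axes, zero at the start; "moment": the same for the moment, N m; "width": finger opening in mm.
Only numpy, scipy, OpenCV 4.12 (cv2) and the standard library are available. Lean on these libraries where they do the work, as an engineer would, in place of code of your own. Each camera call takes 0.05 s, during which the arm holds its last target.

## Working session

There is one attempt and no reset: what is moved stays moved. The work goes in short steps, Python scripts to look and compute and a tool call to move; the robot and the scene stay as the last step left them, time stands still between calls to the robot, and variables do not carry over. Pictures are saved under pics/ and viewed, and the job is handed in when it is done.

Besides the shell and the picture viewer there is one more tool, called after ">>>" as name(argument=value, ...), one argument or row to a line, values as JSON. jog_arm: Moves the arm, as the interface text tells. Its arguments: {"type":"object","properties":{"steps":{"type":"array"}},"required":["steps"]}

```bash
ls; mkdir -p pics
python3 - <<'E'
from workcell import ctrl
import cv2
print(ctrl.get_obs())
for n in ["scene","top","wrist"]:
    im=ctrl.get_image(n); cv2.imwrite(f"pics/{n}0.png",im[:,:,::-1]); print(n,ctrl.camera_info(n))
    for t in ["spindle_grip","spindle_foot","cup_mouth","slot_plate","unwinder","wash_tray","label_roll","date_stamp","tally_counter"]:
        r=ctrl.landmark_of(t,n) if n!="wrist" else []
        print(t,[(x["uv"],round(x["p"],2)) for x in r[:2]])
print(ctrl.get_obs()["t"])
E
```

```text
pics
{'t': 0.0, 'qpos': array([-1.34599064e+00,  4.23858142e-01,  1.63064553e+00, -3.04749124e-05,
        1.08860255e+00, -1.90053751e-02]), 'qvel': array([ 0.00062587,  0.00016135, -0.00076403,  0.00086087,  0.00023676,
        0.00129743]), 'joint_torque': array([ 1.19107772e-03, -5.44617712e+01, -2.73666912e+01,  6.43346971e-02,
        2.26108701e-02, -1.13355391e-04]), 'ee_pos': array([ 150.83713828, -606.25780342,  403.90815667]), 'orientation': array([-3.11678365e+00, -3.81868965e-01,  2.86248904e-04]), 'ft_force': array([ 0.47087812, -0.15391937,  1.5973203 ]), 'moment': array([ 0.00785004, -0.00655422, -0.06017882]), 'width': 88.07926484818901}
scene {'fx': 610.6484084147255, 'fy': 610.6484084147255, 'cx': 324.5528999605486, 'cy': 250.27469147858628, 'origin': array([  -82.7200116 , -1135.3195344 ,   667.58756759]), 'attitude': array([-1.95622996,  0.53992138, -0.30978863])}
spindle_grip [([363.9, 274.1], 0.83)]
spindle_foot [([417.6, 294.7], 0.7)]
cup_mouth []
slot_plate []
unwinder []
wash_tray [([413.5, 300.8], 0.82)]
label_roll []
date_stamp [([353.9, 241.9], 0.73)]
tal
[... 514 characters left out ...]
l [([296.0, 318.9], 0.92)]
date_stamp [([256.3, 175.0], 0.92)]
tally_counter [([469.3, 316.3], 0.96)]
wrist {'fx': 354.31389092599716, 'fy': 354.31389092599716, 'cx': 322.997759656977, 'cy': 236.58649950129765, 'T_tool_cam': array([[-2.72007569e-04, -9.61211250e-01, -2.75813086e-01,
         7.48663555e+01],
       [ 9.99999955e-01, -2.96692512e-04,  4.77737436e-05,
        -4.56196545e-01],
       [-1.27752337e-04, -2.75813061e-01,  9.61211287e-01,
         1.89786027e+01],
       [ 0.00000000e+00,  0.00000000e+00,  0.00000000e+00,
         1.00000000e+00]])}
spindle_grip []
spindle_foot []
cup_mouth []
slot_plate []
unwinder []
wash_tray []
label_roll []
date_stamp []
tally_counter []
1.05
```

View images.

View pics/scene0.png

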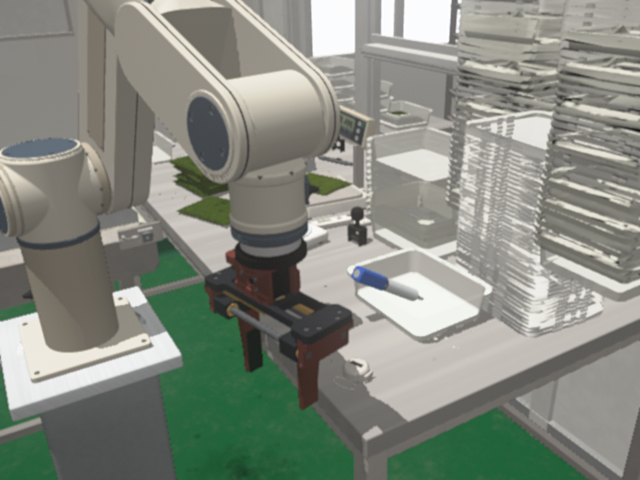

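View pics/top0.png

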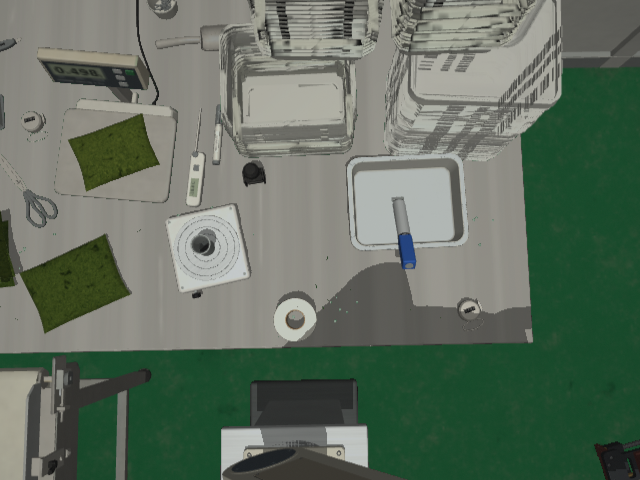

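View pics/wrist0.png

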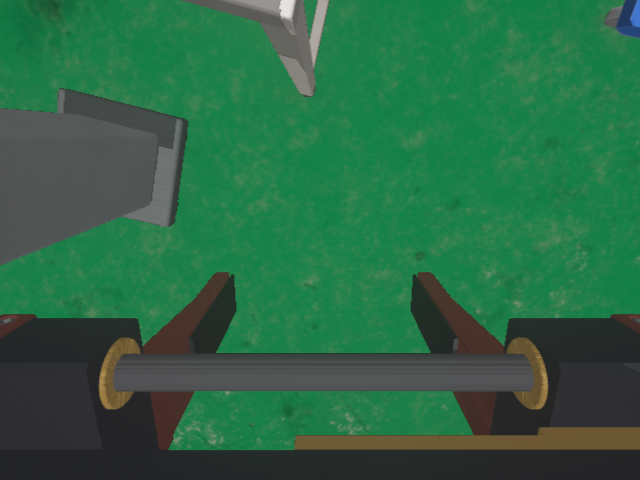

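```bash
cat > h.py <<'E'
from workcell import ctrl
import numpy as np, cv2
from scipy.spatial.transform import Rotation as R
def cam(n,obs=None):
    c=ctrl.camera_info(n)
    K=np.array([[c["fx"],0,c["cx"]],[0,c["fy"],c["cy"]],[0,0,1]])
    if n!="wrist": return K,R.from_rotvec(c["attitude"]).as_matrix(),np.array(c["origin"])
    o=obs or ctrl.get_obs()
    T=np.eye(4);T[:3,:3]=R.from_rotvec(o["orientation"]).as_matrix();T[:3,3]=o["ee_pos"]
    T=T@c["T_tool_cam"]; return K,T[:3,:3],T[:3,3]
def ray(C,uv):
    K,A,o=C; d=A@np.linalg.solve(K,[uv[0],uv[1],1]); return o,d
def onz(C,uv,z):
    o,d=ray(C,uv); return o+d*(z-o[2])/d[2]
def tri(rs):
    M=np.zeros((3,3));b=np.zeros(3)
    for o,d in rs:
        d=d/np.linalg.norm(d);P=np.eye(3)-np.outer(d,d);M+=P;b+=P@o
    return np.linalg.solve(M,b)
def proj(C,X):
    K,A,o=C; p=(np.atleast_2d(X)-o)@A; q=p@K.T; return q[:,:2]/q[:,2:]
E
python3 - <<'E'
from h import *
T=cam("top");S=cam("scene")
np.set_printoptions(precision=1,suppress=True)
print(T[1])
print("cup bottom",onz(T,[204.9,248.8],37),"unw",onz(T,[207.1,249],0),"cupmouth",onz(T,[200,242.4],103))
print("grip z102",onz(T,[406.9,252.3],102),"foot",onz(T,[397,201.2],10),"tray",onz(T,[404.9,202],0))
for a,b in [([406.9,252.3],[363.9,274.1]),([397,201.2],[417.6,294.7])]: print(tri([ray(T,a),ray(S,b)]))
for n,u,z in [("roll",[296,318.9],0),("stamp",[256,175],0),("tally",[469.3,316.3],0)]: print(n,onz(T,u,z))
ctrl.get_image("top")
for t in ["spindle_grip","unwinder","wash_tray"]:
    r=ctrl.trace(t,"top")
    for x in r[:2]:
        m=x["pixels"].astype(np.uint8); rr=cv2.minAreaRect(cv2.findNonZero(m)); print(t,x["p"],x["bbox"],m.sum(),rr, cv2.boxPoints(rr))
        cv2.imwrite(f"pics/m_{t}.png",m*255)
im=ctrl.get_image("top")[:,:,::-1]
a=cv2.resize(im[190:310,150:270],None,fx=4,fy=4,interpolation=cv2.INTER_CUBIC);cv2.imwrite("pics/cup.png",a)
a=cv2.resize(im[140:290,335:485],None,fx=4,fy=4,interpolation=cv2.INTER_CUBIC);cv2.imwrite("pics/sp.png",a)
print(ctrl.get_obs()["t"])
E
```

```text
[[-0.  -1.   0.1]
 [-1.   0.  -0. ]
 [ 0.  -0.1 -1. ]]
cup bottom [537.9 186.5  37. ] unw [541.4 188.7   0. ] cupmouth [544.1 184.  103. ]
grip z102 [ 516.2 -245.3  102. ] foot [ 641.4 -240.4   10. ] tray [ 641.1 -259.6    0. ]
[ 512.7 -243.2  104. ]
[ 643.3 -241.5   15.1]
roll [382.1  -8.9   0. ]
stamp [709.3  78.4   0. ]
tally [ 380.8 -394.3    0. ]
spindle_grip 0.84 [391.3, 193.1, 420.0, 266.1] 902 ((402.7178955078125, 232.26123046875), (72.17466735839844, 14.546533584594727), 78.90628051757812) [[388.6 198.2]
 [402.9 195.4]
 [416.8 266.3]
 [402.5 269.1]]
unwinder 0.9 [163.4, 204.9, 250.6, 297.9] 5817 ((207.8563232421875, 251.81394958496094), (85.68404388427734, 76.2920913696289), 78.88695526123047) [[162.2 217.1]
 [237.  202.4]
 [253.5 286.5]
 [178.7 301.2]]
wash_tray 0.77 [345.0, 154.9, 468.2, 250.5] 10080 ((407.2059326171875, 201.32354736328125), (93.7033462524414, 118.72261047363281), 87.27368927001953) [[345.7 157.3]
 [464.3 151.7]
 [468.7 245.3]
 [350.1 250.9]]
1.3
```

View pics/cup.png

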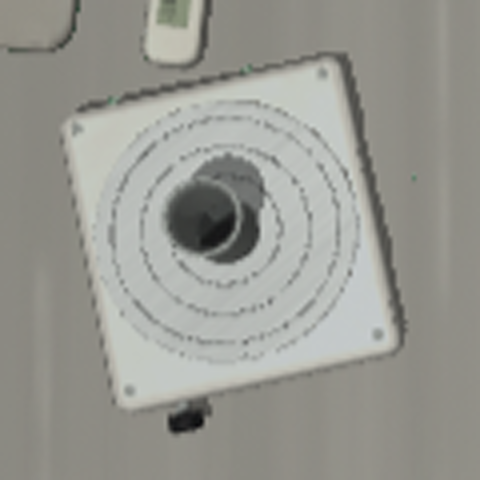

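View pics/sp.png

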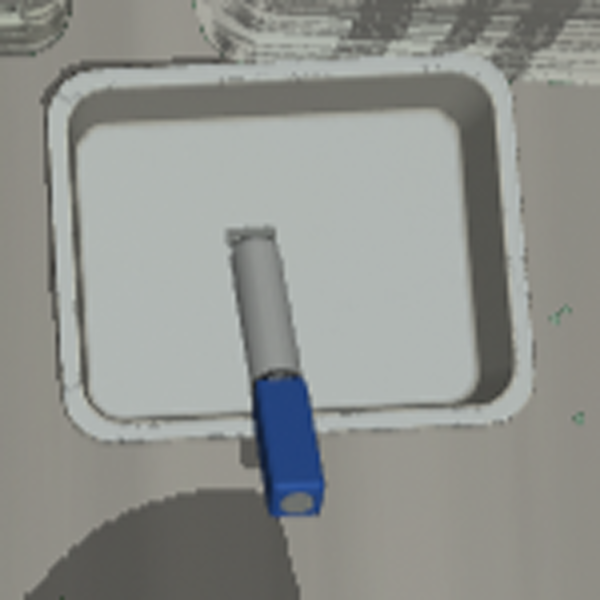

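```bash
cat >> h.py <<'E'
def Rt(xdir_deg,tilt_deg,plane_deg):
    """tool down with tool x at xdir (deg from above), then tilted so that z leans out by tilt towards plane_deg"""
    a=np.radians(xdir_deg); x=np.array([np.cos(a),np.sin(a),0]);z=np.array([0,0,-1.]);y=np.cross(z,x)
    M=np.c_[x,y,z]; p=np.radians(plane_deg)
    ax=np.array([np.sin(p),-np.cos(p),0])  # turns -z towards plane dir
    return R.from_rotvec(ax*np.radians(tilt_deg)).as_matrix()@M
def rows(p0,M0,p1,M1,n,g,smooth=False,longway=None):
    """print n rows; returns final pose from rounded numbers"""
    p0=np.array(p0,float);p1=np.array(p1,float);P=p0.copy();M=M0.copy()
    rv=R.from_matrix(M0.T@M1).as_rotvec()
    if longway is not None and rv@np.array(longway)<0:
        th=np.linalg.norm(rv); rv=rv/th*(th-2*np.pi)
    out=[]
    for k in range(1,n+1):
        s=k/n
        if smooth: s=(1-np.cos(np.pi*s))/2
        Q=p0+(p1-p0)*s; N=M0@R.from_rotvec(rv*s).as_matrix()
        d=np.round(M.T@(Q-P)/1000,4); w=np.round(np.degrees(R.from_matrix(M.T@N).as_rotvec()),2)
        out.append([*(float(v)+0.0 for v in d),*(float(v)+0.0 for v in w),g])
        P=P+M@d*1000; M=M@R.from_rotvec(np.radians(w)).as_matrix()
    mx=np.abs(np.array(out)).max(0); print("max",mx[:6], "norms",np.linalg.norm(np.array(out)[:,:3],axis=1).max(),np.linalg.norm(np.array(out)[:,3:6],axis=1).max())
    for i in range(0,n,20): print("["+",".join("["+",".join(f"{v:g}" for v in r)+"]" for r in out[i:i+20])+"]")
    print("end",P.round(1),R.from_matrix(M).as_rotvec().round(4).tolist())
    return P,M
def now():
    o=ctrl.get_obs(); return np.array(o["ee_pos"]),R.from_rotvec(o["orientation"]).as_matrix(),o
E
python3 - <<'E'
from h import *
T=cam("top")
print(onz(T,[397.5,199.5],10),onz(T,[409.2,265],115.7),onz(T,[201,244.3],103))
M0=R.from_rotvec([-3.11678,-.381869,0]).as_matrix()
rows([150.9,-606.5,404.7],M0,[400,-243,400],Rt(180,0,0),25,-1,longway=[0,0,-1])
E
```

```text
[ 645.30393983 -241.65378914   10.        ] [ 488.5846081 -247.1364509  115.7      ] [540.14460012 181.91846517 103.        ]
max [1.76e-02 1.76e-02 2.00e-04 0.00e+00 1.00e-02 6.65e+00] norms 0.017713554132358644 6.6500075187927425
[[0.0132,-0.0117,0.0002,0,-0.01,-6.64,-1],[0.0144,-0.0101,0.0002,0,0,-6.64,-1],[0.0155,-0.0084,0.0002,0,-0.01,-6.64,-1],[0.0164,-0.0065,0.0002,0,0,-6.64,-1],[0.017,-0.0046,0.0002,0,-0.01,-6.65,-1],[0.0175,-0.0025,0.0002,0,0,-6.64,-1],[0.0176,-0.0006,0.0002,0,-0.01,-6.64,-1],[0.0175,0.0015,0.0002,0,0,-6.64,-1],[0.0173,0.0036,0.0002,0,-0.01,-6.64,-1],[0.0168,0.0055,0.0002,0,0,-6.64,-1],[0.016,0.0073,0.0002,0,-0.01,-6.64,-1],[0.015,0.0092,0.0002,0,0,-6.64,-1],[0.0139,0.0109,0.0002,0,-0.01,-6.65,-1],[0.0125,0.0124,0.0002,0,0,-6.64,-1],[0.011,0.0138,0.0002,0,-0.01,-6.64,-1],[0.0093,0.0149,0.0002,0,0,-6.64,-1],[0.0076,0.016,0.0001,0,-0.01,-6.64,-1],[0.0056,0.0167,0.0002,0,0,-6.64,-1],[0.0037,0.0172,0.0002,0,-0.01,-6.64,-1],[0.0017,0.0176,0.0002,0,0,-6.64,-1]]
[[-0.0004,0.0176,0.0002,0,-0.01,-6.65,-1],[-0.0024,0.0174,0.0002,0,0,-6.64,-1],[-0.0044,0.0171,0.0002,0,-0.01,-6.64,-1],[-0.0064,0.0164,0.0001,0,0,-6.64,-1],[-0.0082,0.0156,0.0002,0,-0.01,-6.64,-1]]
end [ 400. -243.  400.] [0.0, -3.1416, -0.0]
```

>>> jog_arm(
  steps=[
    [[0.0132,-0.0117,0,0,0,-6.64,-1],[0.0144,-0.0101,0,0,0,-6.64,-1],[0.0155,-0.0084,0,0,0,-6.64,-1],[0.0164,-0.0065,0,0,0,-6.64,-1],[0.017,-0.0046,0,0,0,-6.64,-1],[0.0175,-0.0025,0,0,0,-6.64,-1],[0.0176,-0.0006,0,0,0,-6.64,-1],[0.0175,0.0015,0,0,0,-6.64,-1],[0.0173,0.0036,0,0,0,-6.64,-1],[0.0168,0.0055,0,0,0,-6.64,-1],[0.016,0.0073,0,0,0,-6.64,-1],[0.015,0.0092,0,0,0,-6.64,-1],[0.0139,0.0109,0,0,0,-6.64,-1],[0.0125,0.0124,0,0,0,-6.64,-1],[0.011,0.0138,0,0,0,-6.64,-1],[0.0093,0.0149,0,0,0,-6.64,-1],[0.0076,0.016,0,0,0,-6.64,-1],[0.0056,0.0167,0,0,0,-6.64,-1],[0.0037,0.0172,0,0,0,-6.64,-1],[0.0017,0.0176,0,0,0,-6.64,-1]],
  ],
)

```text
t: 2.97
ee_pos: [350.7, -315.0, 404.9]
orientation: [0.89, 3.013, -0.0]
ft_force: [0.1, -0.2, -0.2]
width: 87.9
```

>>> jog_arm(
  steps=[
    [[-0.0004,0.0176,0,0,0,-6.64,-1],[-0.0024,0.0174,0,0,0,-6.64,-1],[-0.0044,0.0171,0,0,0,-6.64,-1],[-0.0064,0.0164,0,0,0,-6.64,-1],[-0.0082,0.0156,0,0,0,-6.64,-1],[0,0,0,0,0,0,-1]],
  ],
)

```text
t: 3.47
ee_pos: [401.1, -241.5, 404.9]
orientation: [-0.01, 3.141, 0.0]
ft_force: [-0.0, 0.0, 0.9]
width: 87.7
```

Run:
```python
from h import *
P,M,o=now(); print(o)
im=ctrl.get_image("wrist"); cv2.imwrite("pics/w1.png",im[:,:,::-1])
C=cam("wrist",o)
for t in ["spindle_grip","spindle_foot","wash_tray"]:
    print(t,[(x["uv"],round(x["p"],2)) for x in ctrl.landmark_of(t,"wrist")[:2]])
print(proj(C,[[645.3,-241.7,10],[488.6,-247.1,115.7],[513,-244,102]]))
```

```text
{'t': 3.4667, 'qpos': array([-5.67573109e-01,  1.91045787e-01,  1.96581435e+00,  7.02267973e-04,
        9.84254338e-01, -2.14493630e+00]), 'qvel': array([-0.04394128, -0.00036337,  0.0017332 , -0.01872727,  0.00035721,
        0.13015077]), 'joint_torque': array([  0.77408904, -37.56351829, -25.07094383,   0.04171045,
         0.05311757,  -1.03316847]), 'ee_pos': array([ 401.14607581, -241.54933544,  404.85258853]), 'orientation': array([-9.70263902e-03,  3.14085919e+00,  3.67231203e-04]), 'ft_force': array([-0.019794  ,  0.02791648,  0.91945793]), 'moment': array([ 0.06592779, -0.17709348,  0.01367545]), 'width': 87.72547297338383}
spindle_grip [([316.9, 340.9], 0.7)]
spindle_foot []
wash_tray [([313.4, 382.5], 0.89)]
[[321.50986268 397.39441083]
 [315.61133856 332.69218326]
 [319.28812269 348.27338183]]
```

View pics/w1.png

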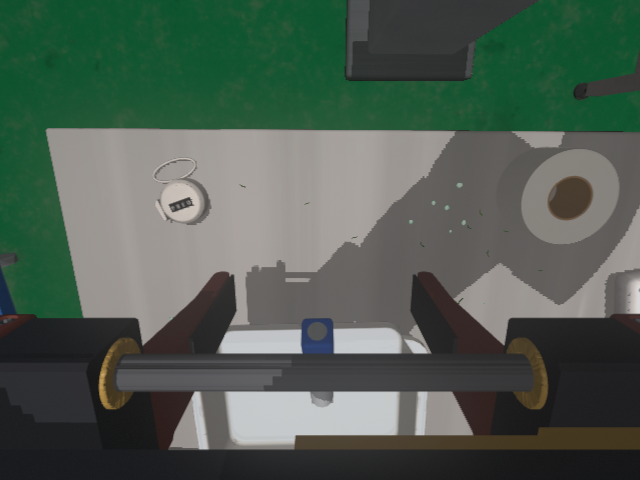

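Run:
```python
from h import *
P,M,o=now()
g=np.array([512.5,-245.8,101.5]); M1=Rt(182,40,2)
P1,M1=rows([400,-243,404.8],Rt(180,0,0),g-243*M1[:,2],M1,12,-1)
```

```text
max [8.80e-03 7.00e-04 9.80e-03 6.00e-02 3.34e+00 1.60e-01] norms 0.010501904589168576 3.344368400759701
[[0.0036,-0.0007,0.0098,-0.06,-3.33,-0.16,-1],[0.0042,-0.0007,0.0095,-0.06,-3.34,-0.16,-1],[0.0048,-0.0007,0.0093,-0.05,-3.33,-0.16,-1],[0.0053,-0.0006,0.0089,-0.06,-3.33,-0.16,-1],[0.0057,-0.0007,0.0087,-0.06,-3.33,-0.16,-1],[0.0063,-0.0007,0.0083,-0.06,-3.34,-0.16,-1],[0.0068,-0.0006,0.0079,-0.06,-3.33,-0.16,-1],[0.0072,-0.0007,0.0076,-0.06,-3.33,-0.16,-1],[0.0077,-0.0006,0.007,-0.05,-3.34,-0.16,-1],[0.008,-0.0006,0.0067,-0.06,-3.33,-0.16,-1],[0.0084,-0.0006,0.0061,-0.06,-3.33,-0.16,-1],[0.0088,-0.0006,0.0057,-0.06,-3.34,-0.16,-1]]
end [ 356.4 -251.3  287.6] [-0.0427, 2.4431, 0.0156]
```

>>> jog_arm(
  steps=[
    [[0.0036,-0.0007,0.0098,-0.06,-3.33,-0.16,-1],[0.0042,-0.0007,0.0095,-0.06,-3.33,-0.16,-1],[0.0048,-0.0007,0.0093,-0.06,-3.33,-0.16,-1],[0.0053,-0.0006,0.0089,-0.06,-3.33,-0.16,-1],[0.0057,-0.0007,0.0087,-0.06,-3.33,-0.16,-1],[0.0063,-0.0007,0.0083,-0.06,-3.33,-0.16,-1],[0.0068,-0.0006,0.0079,-0.06,-3.33,-0.16,-1],[0.0072,-0.0007,0.0076,-0.06,-3.33,-0.16,-1],[0.0077,-0.0006,0.007,-0.06,-3.33,-0.16,-1],[0.008,-0.0006,0.0067,-0.06,-3.33,-0.16,-1],[0.0084,-0.0006,0.0061,-0.06,-3.33,-0.16,-1],[0.0088,-0.0006,0.0057,-0.06,-3.33,-0.16,-1],[0,0,0,0,0,0,-1],[0,0,0,0,0,0,-1]],
  ],
)

```text
t: 4.83
ee_pos: [420.9, -183.7, 357.7]
orientation: [0.049, 2.59, -0.111]
ft_force: [0.2, 0.0, -0.0]
width: 87.7
```

Run:
```python
from h import *
P,M,o=now(); print(o["qpos"],P,o["orientation"])
im=ctrl.get_image("wrist"); cv2.imwrite("pics/w2.png",im[:,:,::-1])
C=cam("wrist",o)
for t in ["spindle_grip","spindle_foot"]:
    print(t,[(x["uv"],round(x["p"],2)) for x in ctrl.landmark_of(t,"wrist")[:2]])
print(proj(C,[[645.3,-241.7,10],[488.6,-247.1,115.7],[513,-245,102]]))
```

```text
[-0.48244784  0.19252428  2.16800506  0.58933242  0.29567898 -2.53981036] [ 420.92408691 -183.67941457  357.69118873] [ 0.04914451  2.59021274 -0.11107119]
spindle_grip [([268.7, 160.5], 0.78)]
spindle_foot [([307.5, 217.2], 0.72)]
[[304.86849086 213.01243629]
 [254.7517805  147.96276785]
 [268.52551499 166.79491056]]
```

View pics/w2.png

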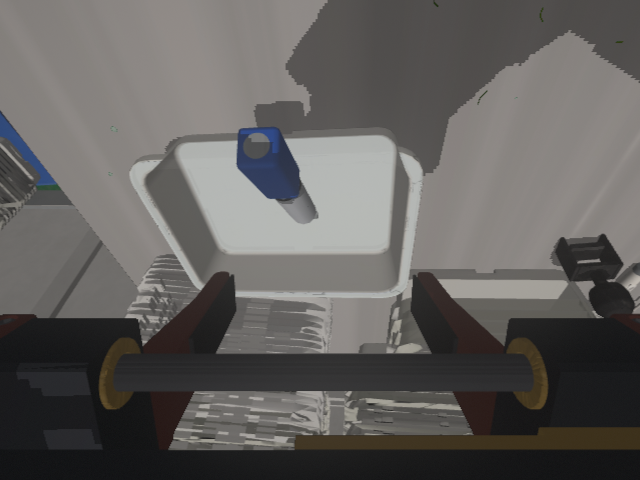

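```bash
cat > kin.py <<'E'
import numpy as np
from scipy.optimize import least_squares
from scipy.spatial.transform import Rotation as R
def rz(a): return R.from_euler('z',a).as_matrix()
def ry(a): return R.from_euler('y',a).as_matrix()
lo=np.array([-3,-.9,.09,-1.31,.11,-2.54]);hi=np.array([3,2.11,2.58,4.45,2.69,2.54])
def fk(q,p):
    a1,h,L2,L3,d6,lat,ae=p
    M=rz(q[0]); X=M@[a1,lat,h]; M=M@ry(q[1]); X=X+M@[0,0,L2]; M=M@ry(q[2]); X=X+M@[ae,0,L3]
    M=M@rz(q[3])@ry(q[4]); X=X+M@[0,0,d6]; return X,M@rz(q[5]+np.pi/2)
data=[([-1.34599,.423858,1.630646,-3e-5,1.088603,-.0190054],[150.837,-606.258,403.908],[-3.11678,-.381869,.000286]),
([-.567573,.191046,1.965814,.0007,.984254,-2.144936],[401.146,-241.549,404.853],[-.0097026,3.140859,.000367]),
([-.482448,.192524,2.168005,.589332,.295679,-2.53981],[420.924,-183.679,357.691],[.0491445,2.590213,-.111071])]
def fit():
    def f(p): return np.concatenate([fk(q,p)[0]-x for q,x,_ in data]+[[(p[0])/50,(p[6])/50,(p[4]-120)/50]])
    return least_squares(f,[0,400,550,500,120,12,0]).x
p=fit()
def ik(X,M,q0):
    def f(q):
        x,m=fk(q,p); return np.concatenate([(x-X)/100,R.from_matrix(m.T@M).as_rotvec()*3])
    best=None
    for k in range(6):
        s=np.clip(np.array(q0)+(np.random.default_rng(k).normal(0,.4,6) if k else 0),lo+1e-3,hi-1e-3)
        r=least_squares(f,s,bounds=(lo,hi))
        if best is None or r.cost<best.cost-1e-6: best=r
        if best.cost<1e-8: break
    return best.x,best.cost
E
python3 - <<'E'
from kin import *
print(p.round(1))
for q,x,o in data:
    X,M=fk(q,p); print(X-x, R.from_matrix(M.T@R.from_rotvec(o).as_matrix()).magnitude())
from h import Rt
g=np.array([512.5,-245.8,101.5])
for xd in (2,182):
  for t in (0,20,30,40,50,57):
    M1=Rt(xd,t,2)
    for b in (163,243):
        q,c=ik(g-b*M1[:,2],M1,[-.5,.2,2.1,.5,.4,.6 if xd==2 else -2.4]); print(xd,t,b,q.round(2),round(c,6))
E
```

```text
[-2.000e-01  3.028e+02  5.658e+02  4.816e+02  1.258e+02  1.200e+01
  7.330e+01]
[ 0.09259002  0.04337453 -0.06547531] 2.8175532067373936e-06
[-0.00976969  0.12215382  0.18750117] 2.1704730881591024e-06
[-0.00699532 -0.21948421 -0.12202587] 5.928531243497768e-07
2 0 163 [-0.47  0.54  1.84  0.    0.76  1.07] 0.0
2 0 243 [-0.47  0.42  1.8   0.    0.92  1.07] 0.0
2 20 163 [-0.57  0.48  2.04  0.54  0.39  0.49] 0.0
2 20 243 [-0.6   0.31  2.05  0.41  0.53  0.61] 0.0
2 30 163 [-0.62  0.48  2.12  1.25  0.33 -0.26] 0.0
2 30 243 [-0.68  0.3   2.16  0.92  0.43  0.04] 0.0
2 40 163 [-0.69  0.52  2.2   1.86  0.46 -0.92] 0.0
2 40 243 [-0.78  0.34  2.26  1.54  0.49 -0.65] 0.0
2 50 163 [-0.75  0.6   2.25  2.13  0.69 -1.25] 0.0
2 50 243 [-0.87  0.44  2.34  1.91  0.69 -1.12] 0.0
2 57 163 [-0.79  0.67  2.28  2.21  0.87 -1.39] 0.0
2 57 243 [-0.94  0.54  2.38  2.03  0.88 -1.33] 0.0
182 0 163 [-0.47  0.54  1.84 -0.    0.76 -2.07] 0.0
182 0 243 [-0.47  0.42  1.8  -0.    0.92 -2.07] 0.0
182 20 163 [-0.55  0.47  2.03  0.45  0.39 -2.54] 0.004828
182 20 243 [-0.6   0.31  2.05  0.41  0.53 -2.54] 0.0
182 30 163 [-0.55  0.45  2.09  0.49  0.27 -2.54] 0.168813
182 30 243 [-0.61  0.28  2.13  0.46  0.4  -2.54] 0.124594
182 40 163 [-0.54  0.44  2.13  0.52  0.15 -2.54] 0.58472
182 40 243 [-0.6   0.25  2.2   0.5   0.26 -2.54] 0.531035
182 50 163 [-0.54  0.42  2.15  0.55  0.11 -2.54] 1.283524
182 50 243 [-0.59  0.25  2.27  0.52  0.13 -2.54] 1.25237
182 57 163 [-0.54  0.41  2.16  0.57  0.11 -2.54] 1.972512
182 57 243 [-0.59  0.24  2.29  0.54  0.11 -2.54] 1.971349
```

```bash
cat > plan.py <<'E'
from h import *
import kin
vl=np.array([2.39,2.39,3.01,3.14,3.14,3.14])
def simrows(P,M,q,out):
    worst=np.zeros(6);qs=[q]
    for r in out:
        P=P+M@np.array(r[:3])*1000; M=M@R.from_rotvec(np.radians(r[3:6])).as_matrix()
        q2,c=kin.ik(P,M,q)
        if c>1e-5: print("IK cost",c,q2.round(2))
        worst=np.maximum(worst,abs(q2-q)*12/vl); q=q2; qs.append(q)
    qs=np.array(qs); print("speed frac",worst.round(2),"q end",q.round(2),"min",qs.min(0).round(2),"max",qs.max(0).round(2)); return q
def plan(P,M,P1,M1,q,n,g,longway=None,smooth=True):
    import io,contextlib
    f=io.StringIO()
    with contextlib.redirect_stdout(f): a,b=rows(P,M,P1,M1,n,g,smooth,longway)
    s=f.getvalue(); print(s)
    out=[]
    import json
    for l in s.splitlines():
        if l.startswith("[["): out+=json.loads(l)
    return a,b,simrows(P,M,q,out)
E
python3 - <<'E'
from plan import *
np.set_printoptions(precision=2,suppress=True)
T=cam("top"); P,M,o=now(); C=cam("wrist",o)
X=tri([ray(T,[409.2,265]),ray(C,[257,146])]);print(X,proj(T,X),proj(C,X))
F=tri([ray(T,[397.5,199.5]),ray(C,[312,214])]);print(F,proj(C,F))
d=(X-F);print(np.linalg.norm(d),np.degrees(np.arcsin(d[2]/np.linalg.norm(d))),np.degrees(np.arctan2(d[1],d[0])))
top=np.array([488.5,-247.1,116]);ax=-Rt(2,57,2)[:,2]; g=top-30*ax
print("ax",ax,"g",g)
M1=Rt(2,57,2)
a,b,q=plan(P,M,g+240*ax,M1,o["qpos"],40,-1,longway=[0,0,1])
E
```

```text
[ 488.92 -247.21  112.72] [[409.02 264.95]] [[256.39 145.89]]
[ 645.02 -237.63   11.95] [[308.74 214.15]]
186.04963813995195 32.79502018489468 -176.48800072071998
ax [-0.84 -0.03  0.54] g [ 513.64 -246.22   99.66]
max [0.01 0.01 0.   1.55 0.41 6.84] norms 0.007142128534267637 7.0248202823986885
[[0.0002,-0.0001,0.0001,-0.06,0.02,0.27,-1],[0.0008,-0.0003,0.0003,-0.18,0.04,0.8,-1],[0.0012,-0.0005,0.0004,-0.31,0.08,1.34,-1],[0.0016,-0.0008,0.0006,-0.42,0.11,1.85,-1],[0.0021,-0.0011,0.0008,-0.54,0.14,2.37,-1],[0.0024,-0.0014,0.0009,-0.65,0.17,2.86,-1],[0.0028,-0.0018,0.0011,-0.76,0.2,3.35,-1],[0.003,-0.0022,0.0012,-0.86,0.22,3.8,-1],[0.0032,-0.0028,0.0014,-0.96,0.25,4.23,-1],[0.0032,-0.0032,0.0014,-1.06,0.27,4.64,-1],[0.0033,-0.0039,0.0015,-1.14,0.3,5.03,-1],[0.003,-0.0044,0.0015,-1.22,0.32,5.37,-1],[0.0028,-0.005,0.0015,-1.29,0.33,5.69,-1],[0.0023,-0.0055,0.0015,-1.36,0.35,5.96,-1],[0.0019,-0.006,0.0014,-1.41,0.37,6.22,-1],[0.0012,-0.0064,0.0013,-1.46,0.38,6.41,-1],[0.0004,-0.0067,0.0012,-1.5,0.39,6.59,-1],[-0.0003,-0.0069,0.001,-1.52,0.39,6.7,-1],[-0.0011,-0.0069,0.0009,-1.55,0.4,6.8,-
[... 443 characters left out ...]
1],[-0.0051,-0.0009,-0.0006,-1.14,0.3,5.02,-1],[-0.0048,-0.0004,-0.0006,-1.06,0.27,4.64,-1],[-0.0043,0,-0.0005,-0.96,0.25,4.24,-1],[-0.0039,0.0003,-0.0005,-0.86,0.22,3.8,-1],[-0.0035,0.0005,-0.0005,-0.76,0.2,3.34,-1],[-0.0028,0.0006,-0.0004,-0.65,0.17,2.86,-1],[-0.0024,0.0006,-0.0003,-0.54,0.14,2.37,-1],[-0.0018,0.0005,-0.0003,-0.42,0.11,1.86,-1],[-0.0013,0.0005,-0.0001,-0.31,0.08,1.33,-1],[-0.0008,0.0003,-0.0002,-0.18,0.05,0.81,-1],[-0.0003,0.0001,0,-0.06,0.01,0.26,-1]]
end [ 312.5 -253.3  230.4] [-2.746, -0.048, -1.4909]

speed frac [0.1  0.08 0.04 0.22 0.1  0.19] q end [-0.93  0.55  2.37  2.04  0.88 -1.34] min [-0.93  0.19  2.17  0.59  0.3  -2.54] max [-0.48  0.55  2.37  2.04  0.88 -1.34]
```

Run:
```python
from plan import *
P,M,o=now()
top=np.array([488.7,-247.1,115]);ax=-Rt(2,57,2)[:,2]; g=top-30*ax
M1=Rt(2,57,2)
a,b,q=plan(P,M,g+240*ax,M1,o["qpos"],26,-1,longway=[0,0,1],smooth=False)
```

```text
max [7.00e-03 6.90e-03 2.30e-03 1.53e+00 4.00e-01 6.71e+00] norms 0.0070484040746824385 6.891052169298967
[[0.0061,-0.0025,0.0023,-1.52,0.4,6.7,-1],[0.0057,-0.0033,0.0022,-1.53,0.39,6.7,-1],[0.0053,-0.004,0.0022,-1.52,0.4,6.7,-1],[0.0048,-0.0047,0.0021,-1.52,0.39,6.7,-1],[0.0041,-0.0052,0.002,-1.53,0.4,6.7,-1],[0.0036,-0.0057,0.0018,-1.52,0.39,6.71,-1],[0.0028,-0.0062,0.0018,-1.52,0.4,6.7,-1],[0.002,-0.0065,0.0015,-1.53,0.39,6.7,-1],[0.0013,-0.0067,0.0015,-1.52,0.4,6.7,-1],[0.0005,-0.0068,0.0012,-1.52,0.39,6.7,-1],[-0.0004,-0.0069,0.0011,-1.53,0.4,6.7,-1],[-0.0011,-0.0069,0.0008,-1.52,0.39,6.7,-1],[-0.0019,-0.0066,0.0007,-1.52,0.4,6.7,-1],[-0.0028,-0.0064,0.0005,-1.53,0.39,6.7,-1],[-0.0034,-0.0061,0.0003,-1.52,0.4,6.7,-1],[-0.0041,-0.0056,0.0002,-1.52,0.39,6.7,-1],[-0.0048,-0.0051,-0.0001,-1.53,0.4,6.7,-1],[-0.0053,-0.0045,-0.0002,-1.52,0.39,6.71,-1],[-0.0058,-0.0039,-0.0004,-1.52,0.4,6.7,-1],[-0.0062,-0.0031,-0.0005,-1.53,0.39,6.7,-1]]
[[-0.0066,-0.0024,-0.0006,-1.52,0.4,6.7,-1],[-0.0067,-0.0016,-0.0007,-1.52,0.39,6.7,-1],[-0.0069,-0.0007,-0.0008,-1.53,0.4,6.7,-1],[-0.007,0,-0.0008,-1.52,0.39,6.7,-1],[-0.0068,0.0009,-0.0009,-1.52,0.4,6.7,-1],[-0.0067,0.0018,-0.0009,-1.53,0.39,6.7,-1]]
end [ 312.7 -253.3  229.4] [-2.746, -0.0479, -1.4909]

speed frac [0.1  0.09 0.04 0.28 0.1  0.26] q end [-0.93  0.55  2.37  2.04  0.88 -1.34] min [-0.93  0.19  2.17  0.59  0.3  -2.54] max [-0.48  0.55  2.37  2.04  0.88 -1.34]
```

>>> jog_arm(
  steps=[
    [[0.0061,-0.0025,0.0023,-1.52,0.4,6.7,-1],[0.0057,-0.0033,0.0022,-1.52,0.4,6.7,-1],[0.0053,-0.004,0.0022,-1.52,0.4,6.7,-1],[0.0048,-0.0047,0.0021,-1.52,0.39,6.7,-1],[0.0041,-0.0052,0.002,-1.53,0.4,6.7,-1],[0.0036,-0.0057,0.0018,-1.52,0.39,6.7,-1],[0.0028,-0.0062,0.0018,-1.52,0.4,6.7,-1],[0.002,-0.0065,0.0015,-1.53,0.39,6.7,-1],[0.0013,-0.0067,0.0015,-1.52,0.4,6.7,-1],[0.0005,-0.0068,0.0012,-1.52,0.39,6.7,-1],[-0.0004,-0.0069,0.0011,-1.53,0.4,6.7,-1],[-0.0011,-0.0069,0.0008,-1.52,0.39,6.7,-1],[-0.0019,-0.0066,0.0007,-1.52,0.4,6.7,-1],[-0.0028,-0.0064,0.0005,-1.53,0.39,6.7,-1],[-0.0034,-0.0061,0.0003,-1.52,0.4,6.7,-1],[-0.0041,-0.0056,0.0002,-1.52,0.39,6.7,-1],[-0.0048,-0.0051,-0.0001,-1.53,0.4,6.7,-1],[-0.0053,-0.0045,-0.0002,-1.52,0.39,6.7,-1],[-0.0058,-0.0039,-0.0004,-1.52,0.4,6.7,-1],[-0.0062,-0.0031,-0.0005,-1.53,0.39,6.7,-1]],
  ],
)

```text
t: 6.65
ee_pos: [337.6, -237.6, 258.8]
orientation: [2.462, 1.045, 1.284]
ft_force: [-0.3, 0.7, -0.3]
width: 87.6
```

>>> jog_arm(
  steps=[
    [[-0.0066,-0.0024,-0.0006,-1.52,0.4,6.7,-1],[-0.0067,-0.0016,-0.0007,-1.52,0.39,6.7,-1],[-0.0069,-0.0007,-0.0008,-1.53,0.4,6.7,-1],[-0.007,0,-0.0008,-1.52,0.39,6.7,-1],[-0.0068,0.0009,-0.0009,-1.52,0.4,6.7,-1],[-0.0067,0.0018,-0.0009,-1.53,0.39,6.7,-1],[0,0,0,0,0,0,-1],[0,0,0,0,0,0,-1]],
  ],
)

```text
t: 7.32
ee_pos: [312.8, -253.2, 229.2]
orientation: [-2.747, -0.053, -1.491]
ft_force: [-0.5, -0.3, -0.4]
width: 87.9
```

Run:
```python
from h import *
P,M,o=now(); print(o["t"],o["qpos"],P,o["orientation"])
im=ctrl.get_image("wrist"); cv2.imwrite("pics/w3.png",im[:,:,::-1])
C=cam("wrist",o)
for t in ["spindle_grip","spindle_foot"]:
    print(t,[(x["uv"],round(x["p"],2)) for x in ctrl.landmark_of(t,"wrist")[:2]])
print(proj(C,[[645.3,-240,10],[488.7,-247.1,115]]))
```

```text
7.3167 [-0.931688    0.5620051   2.36191326  2.03648282  0.88339309 -1.34141548] [ 312.84699773 -253.23505705  229.17831674] [-2.74661842 -0.05287413 -1.49143125]
spindle_grip [([320.9, 259.2], 0.57)]
spindle_foot [([323.2, 210.0], 0.92)]
[[321.92665434 209.84796963]
 [323.69097313 271.71194805]]
```

View pics/w3.png

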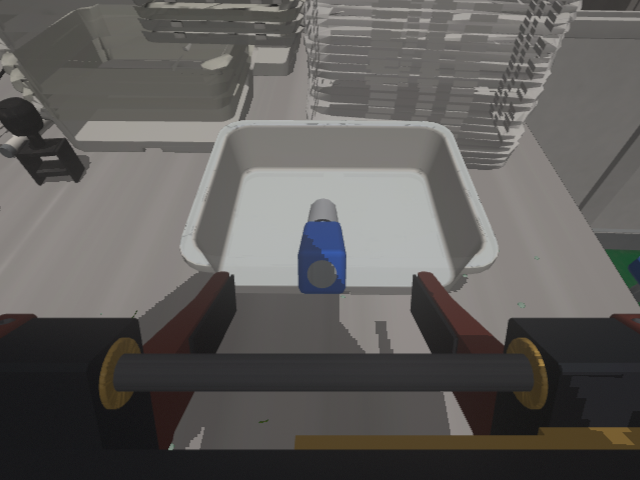

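>>> jog_arm(
  steps=[
    [[-0.0007,-0.0005,0.015,0,0,0,-1],[-0.0007,-0.0005,0.02,0,0,0,-1],[0,0,0.02,0,0,0,-1],[0,0,0.015,0,0,0,-1],[0,0,0.007,0,0,0,-1],[0,0,0,0,0,0,-1]],
  ],
)

```text
t: 7.97
ee_pos: [377.9, -249.3, 186.1]
orientation: [-2.745, -0.055, -1.492]
ft_force: [-0.8, 0.8, -0.1]
width: 88.0
```

Run:
```python
from h import *
P,M,o=now(); print(o["t"],P,o["ft_force"])
im=ctrl.get_image("wrist"); cv2.imwrite("pics/w4.png",im[:,:,::-1])
C=cam("wrist",o)
print(proj(C,[[488.7,-247.1,115],P+M@[0,0,133]]))
```

```text
7.9667 [ 377.90155946 -249.28530488  186.08002285] [-0.80904582  0.82425149 -0.13160857]
[[329.18458363 349.77055455]
 [323.74666862 349.0925635 ]]
```

View pics/w4.png

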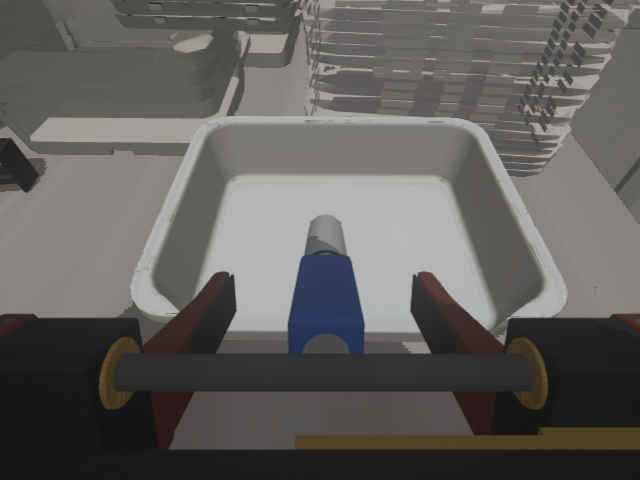

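>>> jog_arm(
  steps=[
    [[0,0,0,0,0,0,1],[0,0,0,0,0,0,1],[0,0,0,0,0,0,1],[0,0,0,0,0,0,1],[0,0,0,0,0,0,1],[0,0,0,0,0,0,1],[0,0,0,0,0,0,1],[0,0,0,0,0,0,1]],
  ],
)

```text
t: 8.68
ee_pos: [376.8, -249.5, 186.4]
orientation: [-2.746, -0.05, -1.492]
ft_force: [-0.5, -0.8, 0.1]
width: 37.7
```

Run:
```python
from plan import *
P,M,o=now(); print(P,o["ft_force"],o["width"],o["qpos"])
M=Rt(2,57,2); 
P1,M1,q=plan(P,M,P+[-20,0,110],M,o["qpos"],7,1,smooth=False)
P2=np.array([490,-160,460]);
print("upright"); 
P2,M2,q=plan(P1,M1,P2,Rt(2,0,0),q,20,1,smooth=False)
print("to cup, turn -180")
P3,M3,q=plan(P2,M2,np.array([541,182,460]),Rt(182,0,0),q,28,1,longway=[0,0,-1],smooth=False)
```

```text
[ 376.83778726 -249.54918074  186.39313592] [-0.46634765 -0.75851823  0.0845808 ] 37.6984512067273 [-0.78609585  0.68976476  2.2697236   2.21701588  0.87803465 -1.39858238]
max [0.0117 0.0001 0.011  0.     0.     0.    ] norms 0.016059265238484603 0.0
[[0.0116,-0.0001,-0.011,0,0,0,1],[0.0116,-0.0001,-0.0109,0,0,0,1],[0.0117,-0.0001,-0.011,0,0,0,1],[0.0116,-0.0001,-0.0109,0,0,0,1],[0.0116,-0.0001,-0.011,0,0,0,1],[0.0116,-0.0001,-0.0109,0,0,0,1],[0.0117,-0.0001,-0.011,0,0,0,1]]
end [ 356.8 -249.5  296.4] [-2.7459, -0.0479, -1.4909]

speed frac [0.03 0.25 0.07 0.19 0.08 0.23] q end [-0.82  0.38  2.3   1.94  0.75 -1.05] min [-0.82  0.38  2.27  1.94  0.75 -1.4 ] max [-0.79  0.69  2.3   2.22  0.88 -1.05]
upright
max [0.0107 0.0043 0.0078 0.     2.85   0.    ] norms 0.011535597080342222 2.85
[[0.0106,-0.0042,0.0013,0,-2.85,0,1],[0.0106,-0.0043,0.0007,0,-2.85,0,1],[0.0106,-0.0042,0.0002,0,-2.85,0,1],[0.0107,-0.0043,-0.0003,0,-2.85,0,1],[0.0106,-0.0042,-0.0009,0,-2.85,0,1],[0.0105,-0.0043,-0.0014,0,-2.85,0,1],[0.0105,-0.0042,-0.0019,0,-2.85,0,1],[0.0104,-0.0042,-0.0024,0,-2.85,0,1],[0.0102,-0
[... 1112 characters left out ...]
,-6.43,1],[0.0124,-0.0005,0,0,0,-6.43,1],[0.0123,0.0009,0,0,0,-6.43,1],[0.0121,0.0022,0,0,0,-6.43,1],[0.0118,0.0036,0,0,0,-6.43,1],[0.0114,0.0049,0,0,0,-6.43,1],[0.0107,0.0062,0,0,0,-6.42,1],[0.01,0.0073,0,0,0,-6.43,1],[0.0091,0.0083,0,0,0,-6.43,1]]
[[0.008,0.0093,0,0,0,-6.43,1],[0.007,0.0102,0,0,0,-6.43,1],[0.0059,0.0109,0,0,0,-6.43,1],[0.0045,0.0115,0,0,0,-6.43,1],[0.0033,0.0119,0,0,0,-6.42,1],[0.0018,0.0122,0,0,0,-6.43,1],[0.0006,0.0124,0,0,0,-6.43,1],[-0.0009,0.0123,0,0,0,-6.43,1]]
end [541. 182. 460.] [0.0548, -3.1411, 0.0]

speed frac [0.12 0.04 0.05 0.   0.01 0.35] q end [ 0.3   0.28  1.7   0.    1.16 -1.3 ] min [-0.34  0.19  1.7  -0.    1.13 -1.3 ] max [0.3  0.28 1.83 0.   1.16 1.2 ]
```

>>> jog_arm(
  steps=[
    [[0,0,0,0,0,0,1],[0,0,0,0,0,0,1],[0,0,0,0,0,0,1],[0,0,0,0,0,0,1],[0,0,0,0,0,0,1]],
  ],
)

```text
t: 9.1
ee_pos: [376.9, -249.5, 186.4]
orientation: [-2.746, -0.05, -1.492]
ft_force: [1.1, -1.3, 0.7]
width: 28.0
```

>>> jog_arm(
  steps=[
    [[0.006,0,-0.006,0,0,0,1],[0.0116,-0.0001,-0.011,0,0,0,1],[0.0116,-0.0001,-0.011,0,0,0,1],[0.0116,-0.0001,-0.011,0,0,0,1],[0.0116,-0.0001,-0.011,0,0,0,1],[0.0116,-0.0001,-0.011,0,0,0,1],[0.0116,-0.0001,-0.011,0,0,0,1],[0.006,0,-0.0055,0,0,0,1],[0,0,0,0,0,0,1]],
  ],
)

```text
t: 9.85
ee_pos: [355.9, -249.5, 298.9]
orientation: [-2.746, -0.052, -1.495]
ft_force: [-0.4, 0.1, -2.1]
width: 27.7
```

Run:
```python
from plan import *
P,M,o=now(); print(P,o["ft_force"],o["moment"],o["width"],o["qpos"])
im=ctrl.get_image("wrist"); cv2.imwrite("pics/w5.png",im[:,:,::-1])
im=ctrl.get_image("scene"); cv2.imwrite("pics/s5.png",cv2.resize(im[150:390,240:560,::-1],None,fx=2.5,fy=2.5))
P2=np.array([490,-160,460]);
P2,M2,q=plan(P,M,P2,Rt(2,0,0),o["qpos"],28,1,smooth=False)
```

```text
[ 355.86886668 -249.50259096  298.86759548] [-0.41685862  0.06720071 -2.06630035] [-0.02756438  0.61327432  0.02029869] 27.67185131746767 [-0.82768908  0.37533577  2.30107286  1.93831186  0.75167413 -1.05286665]
max [0.0076 0.0031 0.0056 0.01   2.04   0.01  ] norms 0.008213403679352428 2.040049019018906
[[0.0075,-0.003,0.001,0.01,-2.04,0.01,1],[0.0075,-0.003,0.0007,0,-2.04,0,1],[0.0076,-0.003,0.0005,0.01,-2.04,0.01,1],[0.0076,-0.003,0.0001,0,-2.04,0,1],[0.0075,-0.003,0,0.01,-2.04,0.01,1],[0.0076,-0.003,-0.0004,0,-2.04,0,1],[0.0075,-0.003,-0.0006,0.01,-2.04,0.01,1],[0.0075,-0.003,-0.0009,0,-2.04,0,1],[0.0075,-0.0031,-0.0012,0.01,-2.04,0.01,1],[0.0074,-0.003,-0.0014,0,-2.04,0,1],[0.0074,-0.003,-0.0017,0.01,-2.04,0.01,1],[0.0073,-0.003,-0.0019,0,-2.04,0,1],[0.0072,-0.003,-0.0022,0.01,-2.04,0.01,1],[0.0072,-0.003,-0.0025,0,-2.04,0,1],[0.0071,-0.003,-0.0027,0.01,-2.04,0.01,1],[0.0069,-0.003,-0.003,0,-2.04,0,1],[0.0069,-0.0031,-0.0032,0.01,-2.04,0.01,1],[0.0067,-0.003,-0.0034,0,-2.04,0.01,1],[0.0066,-0.003,-0.0037,0.01,-2.04,0,1],[0.0065,-0.003,-0.0039,0,-2.04,0.01,1]]
[[0.0063,-0.003,-0.0042,0.01,-2.04,0,1],[0.0061,-0.0031,-0.0044,0,-2.04,0.01,1],[0.0061,-0.003,-0.0045,0.01,-2.04,0,1],[0.0058,-0.003,-0.0048,0,-2.04,0.01,1],[0.0057,-0.003,-0.005,0.01,-2.04,0,1],[0.0054,-0.003,-0.0052,0,-2.04,0.01,1],[0.0053,-0.0031,-0.0054,0.01,-2.04,0,1],[0.0051,-0.003,-0.0056,0,-2.04,0.01,1]]
end [ 490. -160.  460.] [3.1411, 0.0548, 0.0]

speed frac [0.12 0.14 0.09 0.51 0.2  0.56] q end [-0.34  0.2   1.81 -0.    1.13  1.2 ] min [-0.83  0.17  1.81 -0.    0.43 -1.05] max [-0.34  0.38  2.3   1.94  1.13  1.2 ]
```

View pics/w5.png

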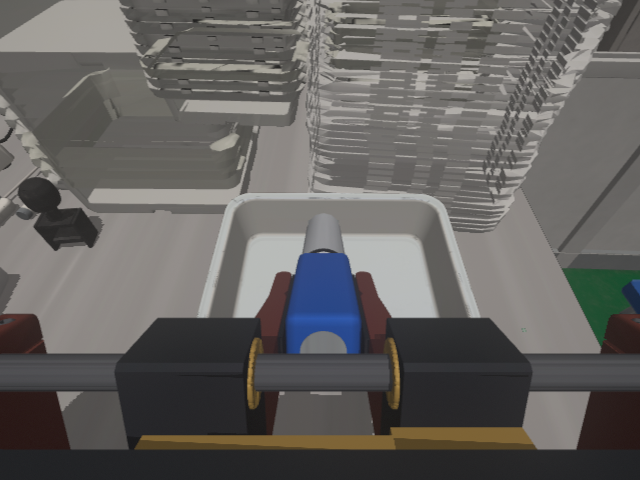

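View pics/s5.png

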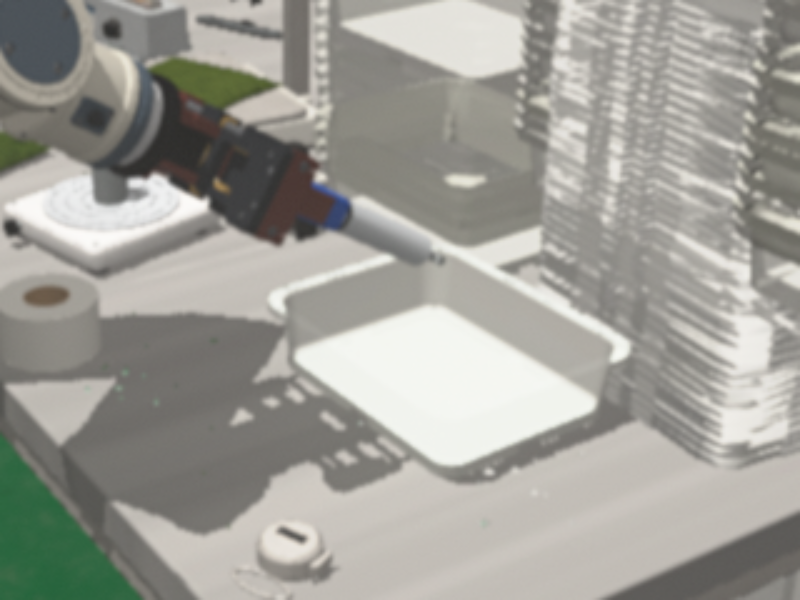

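>>> jog_arm(
  steps=[
    [[0.0075,-0.003,0.0008,0,-2.04,0,1],[0.0075,-0.003,0.0008,0,-2.04,0,1],[0.0076,-0.003,0.0004,0,-2.04,0,1],[0.0076,-0.003,0.0002,0,-2.04,0,1],[0.0075,-0.003,0,0,-2.04,0,1],[0.0076,-0.003,-0.0004,0,-2.04,0,1],[0.0075,-0.003,-0.0006,0,-2.04,0,1],[0.0075,-0.003,-0.0009,0,-2.04,0,1],[0.0075,-0.0031,-0.0012,0,-2.04,0,1],[0.0074,-0.003,-0.0014,0,-2.04,0,1],[0.0074,-0.003,-0.0017,0,-2.04,0,1],[0.0073,-0.003,-0.0019,0,-2.04,0,1],[0.0072,-0.003,-0.0022,0,-2.04,0,1],[0.0072,-0.003,-0.0025,0,-2.04,0,1],[0.0071,-0.003,-0.0027,0,-2.04,0,1],[0.0069,-0.003,-0.003,0,-2.04,0,1],[0.0069,-0.0031,-0.0032,0,-2.04,0,1],[0.0067,-0.003,-0.0034,0,-2.04,0,1],[0.0066,-0.003,-0.0037,0,-2.04,0,1],[0.0065,-0.003,-0.0039,0,-2.04,0,1]],
  ],
)

```text
t: 11.62
ee_pos: [452.1, -185.3, 410.9]
orientation: [-3.105, -0.057, -0.435]
ft_force: [-0.8, 0.2, -1.4]
width: 28.1
```

>>> jog_arm(
  steps=[
    [[0.0063,-0.003,-0.0042,0,-2.04,0,1],[0.0061,-0.0031,-0.0044,0,-2.04,0,1],[0.0061,-0.003,-0.0045,0,-2.04,0,1],[0.0058,-0.003,-0.0048,0,-2.04,0,1],[0.0057,-0.003,-0.005,0,-2.04,0,1],[0.0054,-0.003,-0.0052,0,-2.04,0,1],[0.0053,-0.0031,-0.0054,0,-2.04,0,1],[0.0051,-0.003,-0.0056,0,-2.04,0,1],[0,0,0,0,0,0,1],[0,0,0,0,0,0,1]],
  ],
)

```text
t: 12.45
ee_pos: [490.6, -159.9, 456.9]
orientation: [-3.141, -0.058, 0.004]
ft_force: [-0.4, -0.2, -1.7]
width: 28.2
```

Run:
```python
from plan import *
P,M,o=now(); print(P,M.round(3),o["ft_force"],o["moment"],o["width"],o["qpos"])
im=ctrl.get_image("wrist"); cv2.imwrite("pics/w6.png",im[:,:,::-1])
im=ctrl.get_image("scene"); cv2.imwrite("pics/s6.png",im[:,:,::-1])
im=ctrl.get_image("top"); cv2.imwrite("pics/t6.png",im[:,:,::-1])
for n in ("scene","wrist"):
  for t in ["spindle_grip","spindle_foot","cup_mouth"]:
    print(n,t,[(x["uv"],round(x["p"],2)) for x in ctrl.landmark_of(t,n)[:2]])
S=cam("scene");C=cam("wrist",o)
g=P+M@[0,0,158];f=P+M@[0,0,328]
print(proj(S,[g,f]),proj(C,[g,f]))
```

```text
[ 490.62450219 -159.85338366  456.91643817] [[ 0.999  0.037 -0.003]
 [ 0.037 -0.999  0.   ]
 [-0.003 -0.    -1.   ]] [-0.41109624 -0.18575387 -1.73742667] [-0.01108331 -0.03521307  0.00040957] 28.18928788675656 [-3.37900535e-01  2.01164834e-01  1.81686776e+00 -5.95460817e-04
  1.12615422e+00  1.19594205e+00]
scene spindle_grip [([330.7, 170.6], 0.75)]
scene spindle_foot [([333.4, 246.4], 0.9)]
scene cup_mouth [([284.3, 205.9], 0.64)]
wrist spindle_grip []
wrist spindle_foot []
wrist cup_mouth []
[[332.76915852 170.3628928 ]
 [333.9571749  249.84028599]] [[323.70627242 313.63745956]
 [323.31314944 221.70877871]]
```

View pics/w6.png

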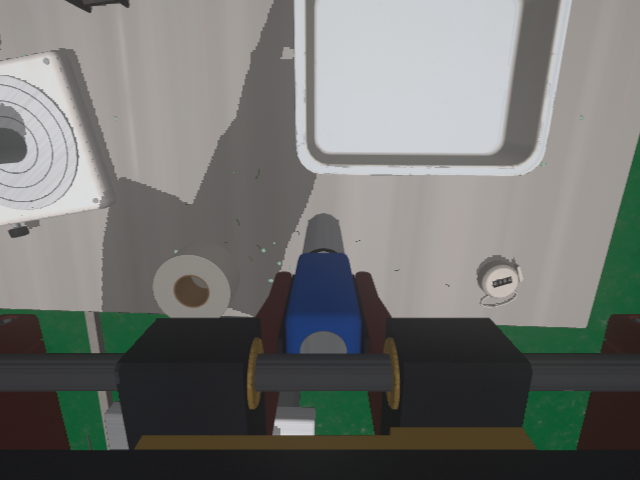

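View pics/s6.png

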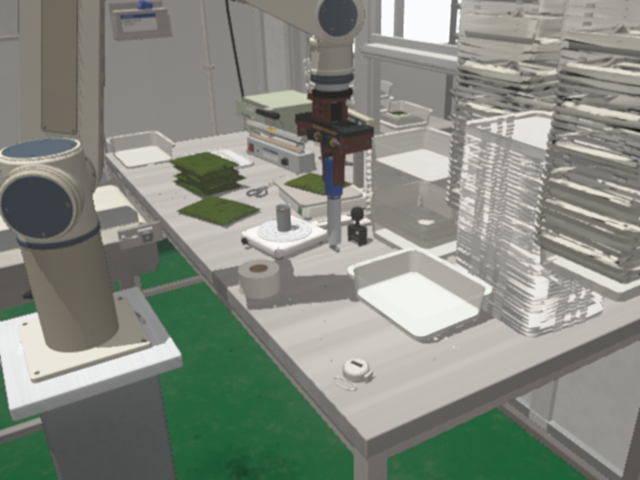

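Run:
```python
from plan import *
P,M,o=now()
M0=Rt(2.1,0,0)
plan(np.array([490.6,-159.9,458]),M0,np.array([541+75*.98,182+14,415]),Rt(191,0,0),o["qpos"],28,1,longway=[0,0,-1],smooth=False)
```

```text
max [1.35e-02 1.35e-02 1.60e-03 0.00e+00 0.00e+00 6.75e+00] norms 0.013622408010333563 6.75
[[0.0049,-0.0125,0.0015,0,0,-6.75,1],[0.0063,-0.0119,0.0016,0,0,-6.74,1],[0.0077,-0.0111,0.0015,0,0,-6.75,1],[0.0089,-0.01,0.0015,0,0,-6.75,1],[0.0101,-0.009,0.0016,0,0,-6.74,1],[0.011,-0.0077,0.0015,0,0,-6.75,1],[0.0119,-0.0064,0.0015,0,0,-6.75,1],[0.0125,-0.0049,0.0016,0,0,-6.74,1],[0.013,-0.0034,0.0015,0,0,-6.75,1],[0.0133,-0.0019,0.0016,0,0,-6.74,1],[0.0135,-0.0003,0.0015,0,0,-6.75,1],[0.0134,0.0013,0.0015,0,0,-6.75,1],[0.0131,0.0028,0.0016,0,0,-6.74,1],[0.0128,0.0044,0.0015,0,0,-6.75,1],[0.0121,0.0059,0.0015,0,0,-6.75,1],[0.0113,0.0072,0.0016,0,0,-6.74,1],[0.0105,0.0085,0.0015,0,0,-6.75,1],[0.0093,0.0097,0.0015,0,0,-6.75,1],[0.0082,0.0107,0.0016,0,0,-6.74,1],[0.0068,0.0116,0.0015,0,0,-6.75,1]]
[[0.0054,0.0123,0.0015,0,0,-6.74,1],[0.004,0.0129,0.0016,0,0,-6.75,1],[0.0024,0.0132,0.0015,0,0,-6.75,1],[0.0008,0.0135,0.0016,0,0,-6.74,1],[-0.0008,0.0134,0.0015,0,0,-6.75,1],[-0.0023,0.0133,0.0015,0,0,-6.75,1],[-0.0038,0.0128,0.0016,0,0,-6.74,1],[-0.0054,0.0124,0.0015,0,0,-6.75,1]]
end [614.5 196.  415. ] [0.3011, -3.1271, -0.0]

speed frac [0.13 0.07 0.07 0.01 0.02 0.38] q end [ 0.29  0.44  1.57 -0.    1.13 -1.47] min [-0.34  0.2   1.57 -0.    1.1  -1.47] max [0.29 0.44 1.82 0.   1.13 1.2 ]
```

>>> jog_arm(
  steps=[
    [[0.0049,-0.0125,0.0015,0,0,-6.75,1],[0.0063,-0.0119,0.0015,0,0,-6.75,1],[0.0077,-0.0111,0.0015,0,0,-6.75,1],[0.0089,-0.01,0.0015,0,0,-6.75,1],[0.0101,-0.009,0.0015,0,0,-6.75,1],[0.011,-0.0077,0.0015,0,0,-6.75,1],[0.0119,-0.0064,0.0015,0,0,-6.75,1],[0.0125,-0.0049,0.0015,0,0,-6.75,1],[0.013,-0.0034,0.0015,0,0,-6.75,1],[0.0133,-0.0019,0.0015,0,0,-6.75,1],[0.0135,-0.0003,0.0015,0,0,-6.75,1],[0.0134,0.0013,0.0015,0,0,-6.75,1],[0.0131,0.0028,0.0015,0,0,-6.75,1],[0.0128,0.0044,0.0015,0,0,-6.75,1],[0.0121,0.0059,0.0015,0,0,-6.75,1],[0.0113,0.0072,0.0015,0,0,-6.75,1],[0.0105,0.0085,0.0015,0,0,-6.75,1],[0.0093,0.0097,0.0015,0,0,-6.75,1],[0.0082,0.0107,0.0015,0,0,-6.75,1],[0.0068,0.0116,0.0015,0,0,-6.75,1]],
  ],
)

```text
t: 14.57
ee_pos: [579.1, 94.7, 427.6]
orientation: [-1.141, -2.926, 0.002]
ft_force: [-0.4, -0.0, -2.3]
width: 27.5
```

>>> jog_arm(
  steps=[
    [[0.0054,0.0123,0.0015,0,0,-6.75,1],[0.004,0.0129,0.0015,0,0,-6.75,1],[0.0024,0.0132,0.0015,0,0,-6.75,1],[0.0008,0.0135,0.0015,0,0,-6.75,1],[-0.0008,0.0134,0.0015,0,0,-6.75,1],[-0.0023,0.0133,0.0015,0,0,-6.75,1],[-0.0038,0.0128,0.0015,0,0,-6.75,1],[-0.0054,0.0124,0.0015,0,0,-6.75,1],[0,0,0,0,0,0,1],[0,0,0,0,0,0,1],[0,0,0,0,0,0,1]],
  ],
)

```text
t: 15.48
ee_pos: [613.9, 195.3, 415.4]
orientation: [0.298, -3.125, 0.002]
ft_force: [0.6, -1.0, -2.4]
width: 27.8
```

Run:
```python
from plan import *
P,M,o=now(); print(o["t"],P,M.round(3),o["ft_force"],o["width"],o["qpos"])
im=ctrl.get_image("wrist"); cv2.imwrite("pics/w7.png",im[:,:,::-1])
a=cv2.resize(im[60:260,180:440,::-1],None,fx=3,fy=3,interpolation=cv2.INTER_CUBIC);cv2.imwrite("pics/w7z.png",a)
b=cv2.convertScaleAbs(cv2.resize(im[85:185,270:380,::-1],None,fx=6,fy=6,interpolation=cv2.INTER_CUBIC),alpha=2.5);cv2.imwrite("pics/w7y.png",b)
for t in ["cup_mouth","slot_plate","unwinder","spindle_foot"]:
    print(t,[(x["uv"],round(x["p"],2)) for x in ctrl.landmark_of(t,"wrist")[:2]])
C=cam("wrist",o)
print(proj(C,[[541,182,103],[541,182,37],P+M@[0,0,328]]))
```

```text
15.4833 [613.94754531 195.31287912 415.3944335 ] [[-0.982 -0.189 -0.002]
 [-0.189  0.982 -0.001]
 [ 0.002 -0.001 -1.   ]] [ 0.56393501 -0.98110548 -2.40973284] 27.814087468821185 [ 2.89646174e-01  4.40591789e-01  1.57521500e+00 -6.44826178e-04
  1.12815970e+00 -1.47078948e+00]
cup_mouth [([327.5, 138.1], 0.68)]
slot_plate [([326.7, 138.1], 0.68)]
unwinder []
spindle_foot [([323.0, 225.3], 0.83)]
[[323.71375387 138.64201881]
 [323.64671893 138.13910102]
 [322.59850804 223.33659976]]
```

View pics/w7.png

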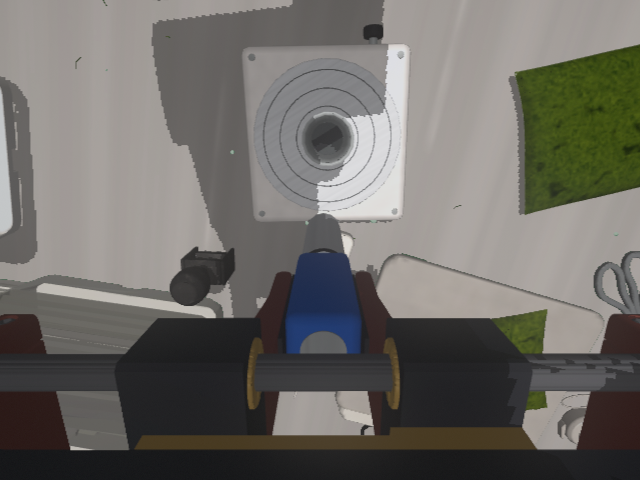

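View pics/w7y.png

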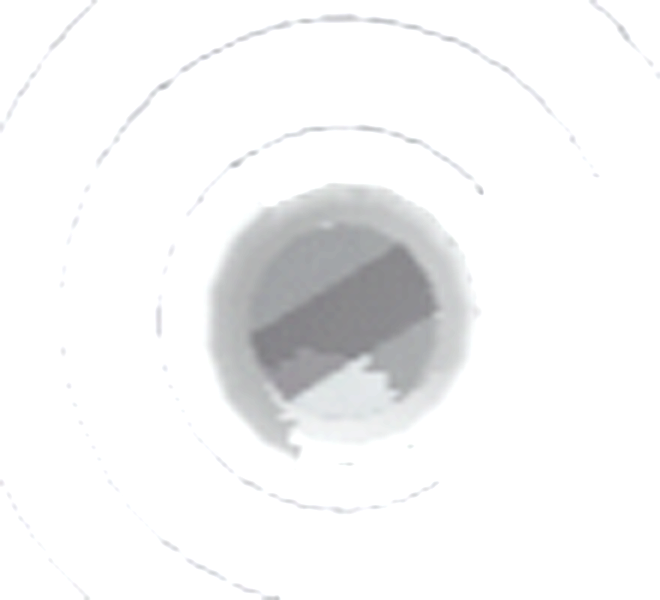

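Run:
```python
from plan import *
P,M,o=now(); C=cam("wrist",o)
f=lambda x,y,z: onz(C,[270+x/6,85+y/6],z)
for a,b in (((255,333),(402,245)),((290,400),(437,312))):
    A=f(*a,37);B=f(*b,37); d=B-A; print(np.degrees(np.arctan2(d[1],d[0])),np.linalg.norm(d))
print("slot c",f(346,323,37),"mouth",f(340,312.5,103), onz(C,[327.5,138.1],103),onz(C,[326.7,138.1],37))
c=np.array([[249,57],[400.5,55],[396,211],[262,213]],float) # screws
X=np.array([onz(C,u,34) for u in c]);print(X.round(1),X.mean(0))
print("tool x dir",np.degrees(np.arctan2(M[1,0],M[0,0])),"tool y",np.degrees(np.arctan2(M[1,1],M[0,1])))
```

```text
130.86309788345926 27.53485362329296
131.1361731830771 27.76807712270757
slot c [541.3486621  185.90248693  37.        ] mouth [539.78454582 183.97303888 103.        ] [540.42541255 184.77766416 103.        ] [540.84980108 184.83984101  37.        ]
[[483.3  99.9  34. ]
 [454.8 237.8  34. ]
 [599.  270.   34. ]
 [627.7 133.   34. ]] [541.21204422 185.17688808  34.        ]
tool x dir -169.02530072967383 tool y 100.9747483978246
```

>>> jog_arm(
  steps=[
    [[0,0,-0.014,0,0,0,1],[0,0,-0.014,0,0,0,1],[0.004,0,-0.01,0,0,0,1],[0.012,0.0005,0,0,0,0,1],[0.016,0.0008,0,0,0,0,1],[0.016,0.0008,0,0,0,0,1],[0.0157,0.0008,0,0,0,0,1],[0.01,0.0005,0,0,0,0,1],[0,0,0,0,0,-6,1],[0,0,0,0,0,-6,1],[0,0,0,0,0,-6,1],[0,0,0,0,0,-6,1],[0,0,0,0,0,-6,1],[0,0,0,0,0,0,1],[0,0,0,0,0,0,1],[0,0,0,0,0,0,1]],
  ],
)

```text
t: 17.07
ee_pos: [541.2, 185.0, 453.8]
orientation: [1.097, -2.942, 0.0]
ft_force: [0.1, -0.1, -1.4]
width: 27.8
```

Run:
```python
from plan import *
P,M,o=now(); print(o["t"],P,M.round(4),o["ft_force"],o["width"])
im=ctrl.get_image("wrist"); cv2.imwrite("pics/w8.png",im[:,:,::-1])
s=ctrl.get_image("scene");cv2.imwrite("pics/s8.png",cv2.resize(s[150:270,220:370,::-1],None,fx=5,fy=5,interpolation=cv2.INTER_CUBIC))
S=cam("scene");X=[P+M@[0,0,328],[541,184.7,103]];print((proj(S,X)-[220,150])*5)
C=cam("wrist",o);print(proj(C,X))
```

```text
17.0667 [541.23824421 184.95251142 453.76290866] [[-7.560e-01 -6.546e-01 -1.400e-03]
 [-6.546e-01  7.560e-01 -8.000e-04]
 [ 1.500e-03  3.000e-04 -1.000e+00]] [ 0.13662811 -0.12695872 -1.38810749] 27.811252215497163
[[307.94475484 235.4913118 ]
 [310.67717248 277.35747885]]
[[322.25174135 223.02783212]
 [322.14615533 217.55685311]]
```

View pics/w8.png

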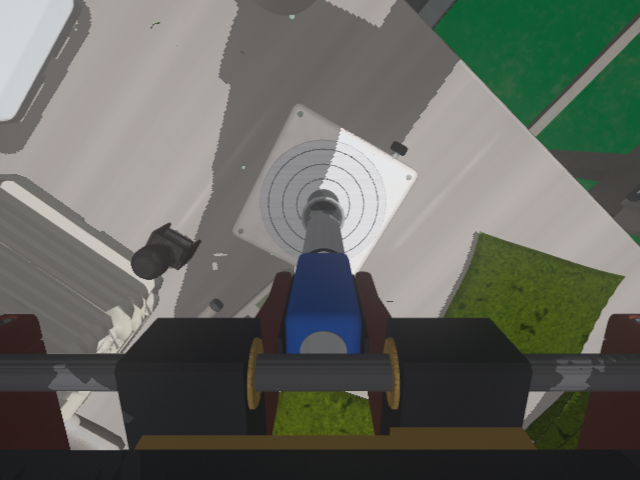

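View pics/s8.png

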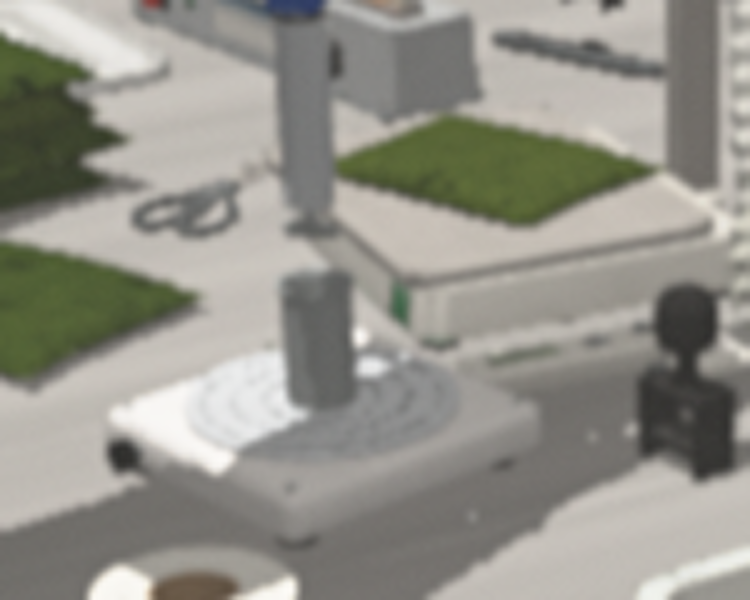

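Run:
```python
from plan import *
im=cv2.imread("pics/w8.png"); cv2.imwrite("pics/w8z.png",cv2.convertScaleAbs(cv2.resize(im[165:265,265:385],None,fx=6,fy=6,interpolation=cv2.INTER_CUBIC),alpha=1.5))
S=cam("scene");print(S[1][:,0])
```

```text
[ 0.86542734 -0.50052616 -0.02256281]
```

View pics/w8z.png

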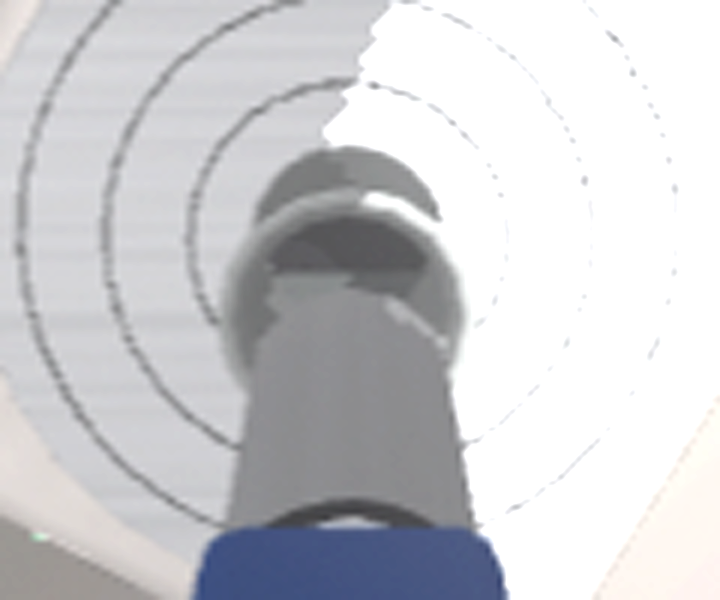

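>>> jog_arm(
  steps=[
    [[0,-0.0012,0.008,0,0,0,1],[0,0,0.008,0,0,0,1],[0,0,0.008,0,0,0,1],[0,0,0.006,0,0,0,1],[0,0,0.005,0,0,0,1],[0,0,0.005,0,0,0,1],[0,0,0.005,0,0,0,1],[0,0,0,0,0,0,1]],
  ],
)

```text
t: 17.83
ee_pos: [541.8, 184.0, 407.5]
orientation: [1.101, -2.939, 0.0]
ft_force: [0.3, -0.3, -1.6]
width: 28.2
```

>>> jog_arm(
  steps=[
    [[0,0,0.005,0,0,0,1],[0,0,0.005,0,0,0,1],[0,0,0.005,0,0,0,1],[0,0,0.005,0,0,0,1],[0,0,0,0,0,0,1]],
  ],
)

```text
t: 18.25
ee_pos: [541.8, 184.1, 387.5]
orientation: [1.101, -2.939, -0.0]
ft_force: [0.4, 0.0, -2.2]
width: 27.6
```

>>> jog_arm(
  steps=[
    [[0,0,0.005,0,0,0,1],[0,0,0.005,0,0,0,1],[0,0,0.005,0,0,0,1],[0,0,0.003,0,0,0,1],[0,0,0,0,0,0,1]],
  ],
)

```text
t: 18.67
ee_pos: [541.8, 184.0, 369.8]
orientation: [1.101, -2.939, 0.0]
ft_force: [0.7, 1.4, -1.3]
width: 28.0
```

>>> jog_arm(
  steps=[
    [[0,0,0.002,0,0,0,1],[0,0,0.002,0,0,0,1],[0,0,0.002,0,0,0,1],[0,0,0.002,0,0,0,1],[0,0,0,0,0,0,1]],
  ],
)

```text
t: 19.08
ee_pos: [541.8, 184.0, 362.3]
orientation: [1.101, -2.94, 0.0]
ft_force: [-0.1, -0.0, -0.8]
width: 27.8
```

>>> jog_arm(
  steps=[
    [[0,0,0.002,0,0,0,1],[0,0,0.002,0,0,0,1],[0,0,0.001,0,0,0,1],[0,0,0,0,0,0,1]],
  ],
)

```text
t: 19.42
ee_pos: [541.8, 184.0, 357.3]
orientation: [1.101, -2.94, 0.0]
ft_force: [0.2, 0.1, -0.7]
width: 28.1
```

>>> jog_arm(
  steps=[
    [[0,0,0.002,0,0,0,1],[0,0,0.002,0,0,0,1],[0,0,0,0,0,0,1],[0,0,0,0,0,0,1]],
  ],
)

```text
t: 19.75
ee_pos: [542.0, 184.1, 353.9]
orientation: [1.102, -2.941, 0.0]
ft_force: [0.0, 0.2, 2.3]
width: 27.9
```

>>> jog_arm(
  steps=[
    [[0,0,0.002,0,0,0,1],[0,0,0.002,0,0,0,1],[0,0,0,0,0,0,1],[0,0,0,0,0,0,1]],
  ],
)

```text
t: 20.08
ee_pos: [542.1, 184.1, 350.2]
orientation: [1.102, -2.941, 0.0]
ft_force: [-1.7, -1.1, 6.7]
width: 28.0
```

>>> jog_arm(
  steps=[
    [[0,0,0.002,0,0,0,1],[0,0,0,0,0,0,1],[0,0,0,0,0,0,1]],
  ],
)

```text
t: 20.33
ee_pos: [542.1, 184.1, 348.4]
orientation: [1.102, -2.941, 0.0]
ft_force: [-2.2, -1.3, 10.0]
width: 28.2
```

>>> jog_arm(
  steps=[
    [[0,0,0,0,0,5,1],[0,0,0,0,0,5,1],[0,0,0,0,0,5,1],[0,0,0,0,0,5,1],[0,0,0,0,0,5,1],[0,0,0,0,0,5,1],[0,0,0,0,0,0,1]],
  ],
)

```text
t: 20.92
ee_pos: [542.3, 184.3, 348.7]
orientation: [-0.296, 3.127, 0.0]
ft_force: [-2.1, 0.7, 9.5]
width: 27.9
```

Run:
```python
from plan import *
P,M,o=now(); print(o["t"],P,o["ft_force"],o["moment"],o["joint_torque"][5],o["width"])
im=ctrl.get_image("wrist"); cv2.imwrite("pics/w9.png",im[:,:,::-1])
```

```text
20.9167 [542.34325192 184.33933836 348.74072605] [-2.07190191  0.72057239  9.50074119] [ 0.268653    0.20589965 -0.05895276] 1.1246677860617638 27.917262102751604
```

View pics/w9.png

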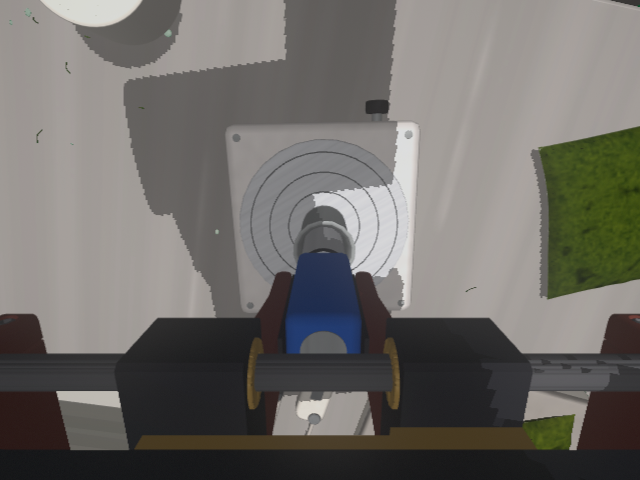

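>>> jog_arm(
  steps=[
    [[0,0,0,0,0,5,1],[0,0,0,0,0,5,1],[0,0,0,0,0,5,1],[0,0,0,0,0,5,1],[0,0,0,0,0,5,1],[0,0,0,0,0,5,1],[0,0,0,0,0,5,1],[0,0,0,0,0,5,1],[0,0,0,0,0,5,1],[0,0,0,0,0,5,1],[0,0,0,0,0,4,1],[0,0,0,0,0,0,1]],
  ],
)

```text
t: 21.97
ee_pos: [542.3, 184.4, 348.7]
orientation: [1.155, 2.921, 0.001]
ft_force: [-0.8, 0.7, 8.6]
width: 28.0
```

Run:
```python
from plan import *
P,M,o=now(); print(o["t"],P,o["ft_force"],o["moment"],np.degrees(np.arctan2(M[1,1],M[0,1])))
```

```text
21.9667 [542.32931928 184.35705345 348.74698863] [-0.77587796  0.67812321  8.6065551 ] [0.30375405 0.16395835 0.01144263] 46.84667459120822
```

>>> jog_arm(
  steps=[
    [[0,0,0,0,0,2,1],[0,0,0,0,0,2,1],[0,0,0,0,0,2,1],[0,0,0,0,0,0,1]],
  ],
)

```text
t: 22.3
ee_pos: [542.3, 184.4, 348.7]
orientation: [1.304, 2.858, 0.001]
ft_force: [-0.9, 0.8, 9.5]
width: 27.7
```

Run:
```python
from plan import *
P,M,o=now(); print(o["t"],P,o["ft_force"],o["moment"],np.degrees(np.arctan2(M[1,1],M[0,1])))
```

```text
22.3 [542.3125289  184.37708451 348.72877895] [-0.93750667  0.84957799  9.48007685] [0.26267931 0.2065283  0.01808284] 40.96038391176483
```

>>> jog_arm(
  steps=[
    [[0,0,0,0,0,2,1],[0,0,0,0,0,2,1],[0,0,0,0,0,0,1]],
  ],
)

```text
t: 22.55
ee_pos: [542.3, 184.6, 348.7]
orientation: [-1.403, -2.811, -0.002]
ft_force: [-1.4, 2.3, 8.9]
width: 28.0
```

Run:
```python
from plan import *
P,M,o=now(); print(o["t"],P,o["ft_force"],o["moment"],np.degrees(np.arctan2(M[1,1],M[0,1])))
```

```text
22.55 [542.2820248  184.6163583  348.73517068] [-1.44574503  2.33621769  8.90740413] [0.74060457 0.35700815 0.12948946] 36.94910558905493
```

>>> jog_arm(
  steps=[
    [[0,0,0,0,0,2,1],[0,0,0,0,0,1,1],[0,0,0,0,0,0,1]],
  ],
)

```text
t: 22.8
ee_pos: [542.2, 184.8, 348.7]
orientation: [-1.474, -2.774, -0.002]
ft_force: [-2.7, 3.0, 9.4]
width: 28.1
```

Run:
```python
from plan import *
P,M,o=now(); print(o["t"],P,o["ft_force"],o["moment"],np.degrees(np.arctan2(M[1,1],M[0,1])))
```

```text
22.8 [542.20457496 184.77881213 348.72143302] [-2.66011438  3.04447294  9.36691415] [0.99588976 0.46853357 0.33018754] 34.03654111166764
```

>>> jog_arm(
  steps=[
    [[0,0,-0.001,0,0,-1,1],[0,0,-0.001,0,0,-1,1],[0,0,-0.001,0,0,0,1],[0,0,-0.001,0,0,0,1],[0,0,0,0,0,0,1]],
  ],
)

```text
t: 23.22
ee_pos: [542.3, 184.3, 352.2]
orientation: [1.425, 2.8, 0.0]
ft_force: [1.2, 4.5, 4.6]
width: 27.8
```

>>> jog_arm(
  steps=[
    [[0,0,-0.001,0,0,0,1],[0,0,-0.001,0,0,0,1],[0,0,0,0,0,0,1],[0,0,0,0,0,0,1]],
  ],
)

```text
t: 23.55
ee_pos: [542.3, 184.1, 352.7]
orientation: [-1.425, -2.8, 0.001]
ft_force: [4.8, 6.6, -6.8]
width: 27.9
```

Run:
```python
from plan import *
P,M,o=now(); print(o["t"],P,o["ft_force"],o["moment"],np.degrees(np.arctan2(M[1,1],M[0,1])))
```

```text
23.55 [542.26166592 184.12272947 352.70101759] [ 4.77523493  6.56003322 -6.83280597] [ 1.8232705  -1.48463157  0.05804834] 36.052497435807155
```

>>> jog_arm(
  steps=[
    [[0,0,0.001,0,0,0,1],[0,0,0.0005,0,0,0,1],[0,0,0,0,0,0,1],[0,0,0,0,0,0,0.2],[0,0,0,0,0,0,0],[0,0,0,0,0,0,-0.3],[0,0,0,0,0,0,-0.3],[0,0,0,0,0,0,-0.3],[0,0,0,0,0,0,-0.3],[0,0,0,0,0,0,-0.3]],
  ],
)

```text
t: 24.38
ee_pos: [541.8, 183.9, 352.0]
orientation: [-1.424, -2.799, 0.003]
ft_force: [0.1, -0.6, -0.2]
width: 57.6
```

Run:
```python
from plan import *
P,M,o=now(); print(o["t"],P,o["ft_force"],o["width"])
im=ctrl.get_image("wrist"); cv2.imwrite("pics/w10.png",im[:,:,::-1])
```

```text
24.3833 [541.84553342 183.912587   352.0266321 ] [ 0.07894384 -0.59965498 -0.23524907] 57.60453786260618
```

View pics/w10.png

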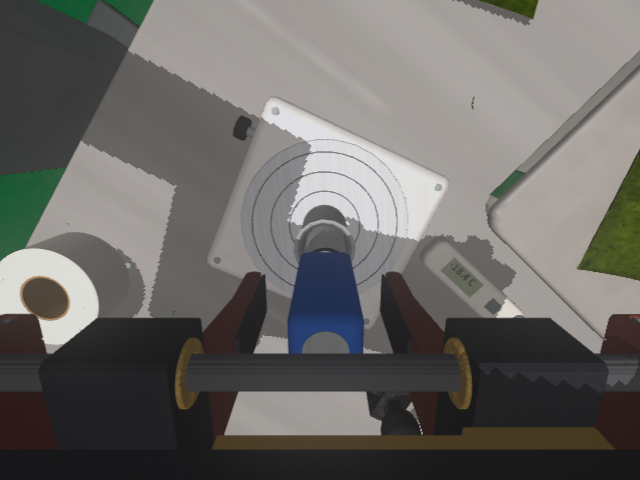

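>>> jog_arm(
  steps=[
    [[0,0,-0.01,0,0,0,-0.3],[0,0,-0.015,0,0,0,-0.3],[0,0,-0.02,0,0,0,-0.3],[0,0,-0.02,0,0,0,-0.3],[0,0,-0.02,0,0,0,-0.3],[0,0,-0.02,0,0,0,-0.3],[0,0,-0.02,0,0,0,-0.3],[-0.015,0,-0.005,0,0,0,-0.3],[-0.02,0,0,0,0,0,-0.3],[-0.02,0,0,0,0,0,-0.3],[-0.015,0,0,0,0,0,-0.3],[0,0,0,0,0,0,-0.3],[0,0,0,0,0,0,-0.3],[0,0,0,0,0,0,-0.3]],
  ],
)

```text
t: 25.6
ee_pos: [583.2, 127.5, 481.7]
orientation: [-1.424, -2.798, 0.003]
ft_force: [0.3, -0.1, -0.5]
width: 57.1
```

Run:
```python
from plan import *
np.set_printoptions(precision=1,suppress=True)
P,M,o=now(); print(o["t"],P,o["ft_force"],o["width"])
im=ctrl.get_image("wrist"); cv2.imwrite("pics/w11.png",im[:,:,::-1])
s=ctrl.get_image("scene");cv2.imwrite("pics/s11.png",cv2.resize(s[120:270,220:370,::-1],None,fx=4,fy=4,interpolation=cv2.INTER_CUBIC))
t=ctrl.get_image("top");cv2.imwrite("pics/t11.png",t[:,:,::-1])
W=cam("wrist",o);S=cam("scene");T=cam("top")
for h in (14,11.5,9):
  z=37-h; X=np.array([[541,184.7,z+195],[541,184.7,z+120],[541,184.7,103]])
  print(h,proj(W,X).tolist(),((proj(S,X)-[220,120])*4).tolist(),proj(T,X)[0])
for n in ("scene","wrist","top"):
    print(n,[(x["uv"],x["p"]) for x in ctrl.landmark_of("spindle_grip",n)[:1]])
```

```text
25.6 [583.2 127.5 481.7] [ 0.3 -0.1 -0.5] 57.11992340162662
14 [[324.1179005390276, 143.28046045320792], [324.09076207402273, 141.41661225302255], [324.08089548431747, 140.73898271646186]] [[238.7707123674195, 167.90197960719092], [245.21433348368578, 282.63783667327334], [248.5417379851831, 341.8859830798125]] [187.4 237. ]
11.5 [[324.1190927450179, 143.3623402127653], [324.09146095071645, 141.46461054870653], [324.08089548431747, 140.73898271646186]] [[238.55117149754756, 163.99280968374478], [245.00389969326534, 278.8908284516657], [248.5417379851831, 341.8859830798125]] [187.1 236.8]
9 [[324.1203096572631, 143.44591677826452], [324.0921708759306, 141.5133676479918], [324.08089548431747, 140.73898271646186]] [[238.3313169392202, 160.0780541876636], [244.7931715359764, 275.138578699818], [248.5417379851831, 341.8859830798125]] [186.8 236.6]
scene [([277.9, 172.6], 0.92)]
wrist [([323.2, 141.5], 0.92)]
top [([186.5, 236.2], 0.42)]
```

View pics/w11.png

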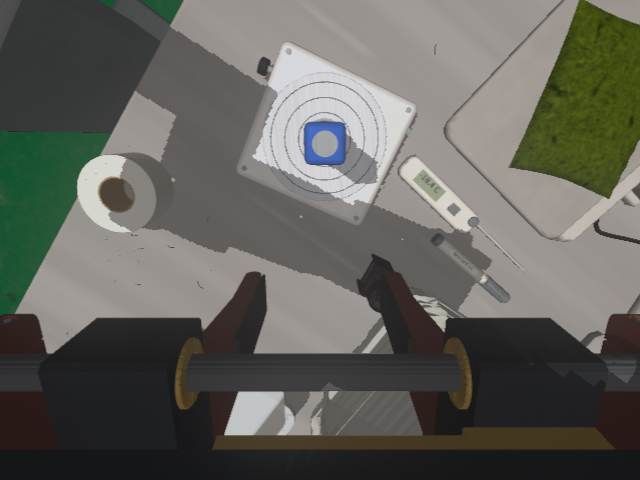

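View pics/s11.png

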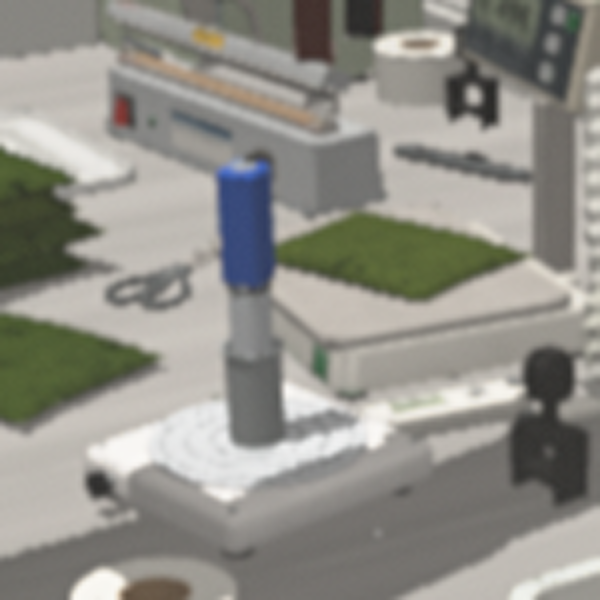

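View pics/t11.png

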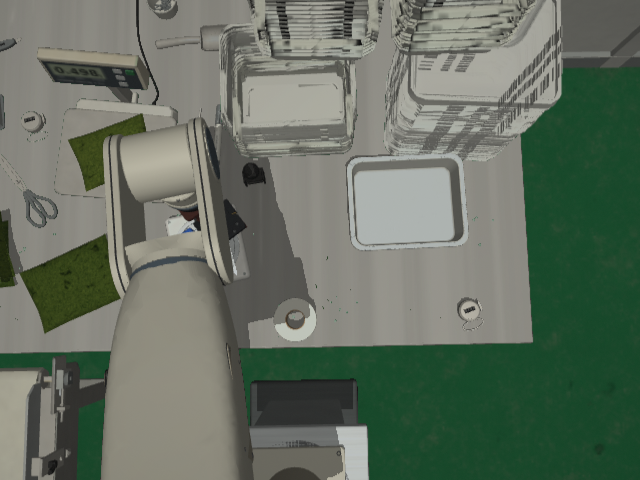

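Run:
```python
from h import *
o=ctrl.get_obs(); print(o["qvel"].round(3),o["t"]); print(ctrl.close_job())
```

```text
[-0.002 -0.001 -0.001  0.    -0.001 -0.   ] 25.9
the job is handed in; nothing more can be done
None
```

The spindle is standing upright in the unwinder's cup, and my checks say it is locked. I handed the job in at t = 25.9 s; no verdict is reported back.

- **How it was done:** I gripped the spindle along its own axis and lifted it out of the tray. I stood it up and read the slot direction (about 131°) through the cup mouth with the wrist camera. The bar dropped into the slot without a search. I then pushed down to about 12 N and turned clockwise until the stop resisted, at about 97° of tool rotation.
- **Lock check before release:** It rose about 3.5–4 mm and then held against an upward pull, the wrist reading −6.8 N. The spring force put the foot about 11.7–12 mm below the plate top. That fits the locked depth of 11.5 mm, not 14 mm (turned but not in the recess) or 9 mm (merely in the slot).
- **After release:** The wrist and scene pictures show the spindle upright and centred. Its height in the scene picture best matches the locked depth, but that picture alone is only good to a few millimetres.
- **Hand-in:** The gripper was well clear, and the label roll, date stamp and tally counter were where they started.

No check failed. An early reach for a pre-grasp pose stopped at a wrist-joint limit, so I re-planned it with the tool turned half round.

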